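# Tighten the spark stand's plate screw

## Task

The spark stand's sample plate has just been put back after cleaning and its slotted retaining screw is still loose. Take the flat screwdriver from the tool block, rest its blade on the screw head with a light press of only a few newtons and turn it until it drops into the slot, then turn the screw clockwise until it is fully home, and stand the screwdriver back in its hole in the block. Go gently: do not bear down hard on the screw head or strain the screw once it has stopped, do not let the screwdriver scrape the polished plate, and leave the metal samples where they are.

Things in the scene. Friction and masses are not known exactly. Their poses are not given: they have to be found in the camera images.
- handle_mid (a point): middle of the black handle of the loose flat screwdriver, on the tool's axis; z points along the tool from blade to handle end (up as it stands), x along the blade's width. Tool 141 mm long, about 110 g. Handle: hexagon 28 mm across flats, from 33 mm below to 33 mm above this point, one pair of flats faces along x, the others lie 60 degrees round; 7 mm dome on top, round shoulder 24 mm wide, 6 mm high below
- blade_tip (a point): middle of the end of the screwdriver's blade, on its axis 101 mm below handle_mid, same axes. The blade is flat: 14 mm wide (x), 2.5 mm thick (y), 12 mm long, on a shaft 8 mm thick
- rack_hole (a point): centre of the mouth of the screwdriver's hole in the top of the tool block. The hole is round, 19 mm wide, upright, open down to the bench. Put away, the screwdriver stands blade down in it with the shoulder on the block's top, blade_tip 62 mm below the mouth
- rack: the tool block, fixed: aluminium, 60 (x) by 150 (y) by 72 mm high; origin under its middle. The screwdriver's hole lies 30 mm from its middle along +y; a brass gauge head 14 mm wide sticks out 10 mm from its top, 45 mm along -y
- screw_spot (a point): point on the upright axis of the retaining screw, at the height of the head's top when fully home, fixed to the stand. Round steel head 24 mm wide, 8 mm high, on a 30 mm washer; a straight slot 4 mm wide and 4.5 mm deep runs right across it. Its upper edges are bevelled 0.6 mm. The slot may point any way: its direction is not measured, nor tied to this point's axes. A loose screw stands up to 0.6 mm higher
- stand: the spark stand, fixed: blue box 240 (x) by 200 (y) mm with a polished steel plate, its top 66 mm above the bench; origin under its middle. The screw is 72 mm from its middle along -x, its head's top 10 mm above the plate. A clamp arm on the +x side reaches 50 mm above the plate
- screw (a joint): turn of the retaining screw in rad: 0 when fully home (stop), negative while loose, growing as it is turned clockwise seen from above. Starts 1.0 to 1.8 rad loose, turns stiffly (about 0.06 N m; pitch 1.75 mm a turn), stays where it is left
- sample_disc_mid (a point): centre of a steel sample disc, 42 mm wide, 22 mm high, lying on the plate under the clamp arm; leave it alone
- sample_plug_mid (a point): centre of an upright dark steel sample cylinder, 36 mm wide, 38 mm high, on the paper in front of the tool block; leave it alone
- sample_block_mid (a point): centre of a copper sample block, 45 by 35 by 16 mm, on the paper behind the tool block; leave it alone
There are look-alikes about, which are no part of the job. Of the things shaped like the part that bears handle_mid, the black one is meant.

How it is judged:
By the outcome, as a careful person would: the job done as asked, in the order asked, and still so for the second after the job is handed in, with the robot touching nothing.
It also fails if it takes over 72 s, if anything falls off the work surface, if the arm or the gripper's body presses on something with over 40 N, if the wrist force passes 120 N, or if a joint passes its speed limit or range.

## Robot

A 6-joint arm with a two-finger parallel gripper is mounted at the origin on the work surface. World frame = base frame: x ahead of the robot, y to its left, z up, the work surface at z = 0. Lengths are in mm, angles in rad, forces in N, time in s.
With the tool pointing down it reaches from about 300 to 775 mm from the base axis. Payload 14.6 kg.
Tool frame: the origin (TCP) lies between the finger pads; the fingertips stand 22 mm ahead of it and the grasp point (between the pads) lies 3 mm ahead of it (finger_overhang is the distance from the TCP to the fingertips, in mm); z points along the fingers, y is the direction in which the jaws open and shut (so a half turn about z gives the same grasp; the last joint's range is limited). The gripper opens to 94 mm and grips with 3 to 60 N. Pads are 16 mm wide; open, the fingers measure 119 mm over their backs; the gripper's body (75 mm by 177 mm) begins 78 mm behind the grasp point.
Start: joints at [1.263, 0.3, 1.521, -0, 1.321, -0.067], TCP at [131.162, 534.122, 227.446] pointing down, gripper open.
Joint ranges: [-3.03, 3.03], [-0.79, 2.21], [0.23, 2.52], [-1.04, 4.18], [0, 3.07], [-2.55, 2.55]. Speed limits (rad/s): [2.22, 2.22, 2.57, 3.14, 3.14, 3.14].

## Interface

Orientations are given as [roll, pitch, yaw] about the fixed x, y, z axes, in that order (R = Rz(yaw) Ry(pitch) Rx(roll)).
In Python, from cell import * gives the robot as it stands.
- The arm moves only by the tool jog_arm, never from a script. Its argument "increments" is a list of rows, each a list of 7 numbers: the shift along the tool's x, y, z in cm, then the turn, a rotation vector about the tool's x, y, z in degrees, then the finger opening in cm, from 0 to 9.4. In form: [[x, y, z, wx, wy, wz, grip], ...]. A call has 1 to 20 rows; each row shifts and turns the commanded pose from where the row before left it, along the tool's axes as they then stand; what a row does not reach is not made up. A row lasts 1/8 s, in which the tool goes at most 62.5 mm and 10.7 degrees, less where a joint would pass 70% of its speed; a pose out of reach is approached as far as the arm can. A call is refused whole if a number of a shift passes 6.25 or a number of a turn 10.7, either way. A call with a gripper value outside its range is refused whole. The fingers move at their own pace and stop on an object; "squeeze" is the grip in N (left out, the last holds). Time passes only in rows, so rows that do not move let the fingers close. It gives the time, the measured TCP pose, the force and the opening at its end, in the units of the state.
- read_state(): the state, without advancing time (a new reading comes with each control period).
- camera(name): name is "scene" or "top" or "wrist"; returns a dict with "image" (420x560x3 uint8, red, green, blue), "K" (3x3 intrinsics, pixels), "rvec" (rotation vector, rad) and "tvec" (3), from world to camera coordinates, as OpenCV has them. Camera axes: x right, y down, z forward; pixel columns grow to the right and rows downward; lengths in mm; the calibration is good to about 2 mm. A picture is of the moment at which its call begins. There is no depth.
- sign_off(): hands the job in, once; it reports no verdict.
Trained networks look in a picture, given as the dict that the camera call returned (one of the last four; its "shot" number tells which), for a name from the list of things; names that differ only in an ending like _2 or _b are one class to them, and where a whole thing is asked for, a point or a joint stands for the part that bears it (a point fixed in the world has none). Each returns a list of dicts, best first, with "conf" (0 to 1); they miss things now and then, are a little off and sometimes report something else, mostly with a low value. They report only what shows in the picture. A call takes as long as a camera call. They do not tell look-alikes from the thing itself.
- recognise(picture, name): "centre" ([x, y, z] in mm, in the coordinates of the camera as it stood for that picture, good to about 4 mm: the middle of the surface that is visible of it).
- regions_of(picture, name): "mask" (420x560 bool, what is visible of it).
The state is a dict: "clock": time; "joints": joint angles; "qd": joint speeds; "effort": joint torques, N m; "eef_pos": TCP position; "eef_rot": TCP orientation; "wrist_force": force on the tool from outside, world axes, zero at the start; "moment": the same for the moment, N m; "finger_gap": finger opening in mm.
Only numpy, scipy, OpenCV 4.12 (cv2) and the standard library are available. Lean on these libraries where they do the work, as an engineer would, in place of code of your own. Each camera call takes 0.05 s, during which the arm holds its last target.

## Working session

There is one attempt and no reset: what is moved stays moved. The work goes in short steps, Python scripts to look and compute and a tool call to move; the robot and the scene stay as the last step left them, time stands still between calls to the robot, and variables do not carry over. Pictures are saved under pics/ and viewed, and the job is handed in when it is done.

Besides the shell and the picture viewer there is one more tool, called after "Emit:" by a JSON object that holds its "method" and its "body". jog_arm: Moves the arm, as the interface text tells. Its arguments: {"type":"object","properties":{"increments":{"type":"array"},"squeeze":{"type":"number"}},"required":["increments"]}

```bash
ls; mkdir -p pics; python3 - <<'E'
from cell import *
import cv2
s=read_state(); print(s)
for n in ["scene","top","wrist"]:
    c=camera(n); cv2.imwrite(f"pics/{n}0.png",c["image"][:,:,::-1]); print(n,c["K"].tolist(),c["rvec"],c["tvec"],c["shot"])
E
```

```text
pics
{'clock': 0.0, 'joints': array([ 1.26338871e+00,  3.00448798e-01,  1.52158732e+00, -3.30666793e-05,
        1.32070832e+00, -6.65862346e-02]), 'qd': array([ 0.00096663,  0.00089722,  0.00033358, -0.00121104, -0.0011542 ,
        0.00076605]), 'effort': array([ 3.12139919e-04, -5.31820428e+01, -3.52732337e+01,  7.08386069e-02,
        2.45554018e-02, -9.47714125e-05]), 'eef_pos': array([131.10479337, 533.89546801, 226.89591205]), 'eef_rot': array([-3.14044129e+00, -4.46789118e-05,  2.90077944e+00]), 'wrist_force': array([ 0.14318121,  0.43241013, -0.40693983]), 'moment': array([ 0.04731057, -0.00218599, -0.0093583 ]), 'finger_gap': 94.33370659548098}
scene [[496.9505712878405, 0.0, 278.0902487579372], [0.0, 496.9505712878405, 211.3566070199723], [0.0, 0.0, 1.0]] [ 2.25109477  1.47050615 -0.39126922] [-174.05830986 -394.6927004  1252.84380854] 1
top [[464.13966277726365, 0.0, 280.3965673812282], [0.0, 464.13966277726365, 218.73323212994356], [0.0, 0.0, 1.0]] [ 1.98685732 -2.24337684  0.21955433] [ 15.40220087 518.93204765 773.48915952] 2
wrist [[323.5814233038758, 0.0, 278.6513853068756], [0.0, 323.5814233038758, 215.20489361035175], [0.0, 0.0, 1.0]] [-2.31523822 -1.81398597 -0.21869367] [-547.98274242  -25.4658403   391.84593445] 3
```

View pics/scene0.png

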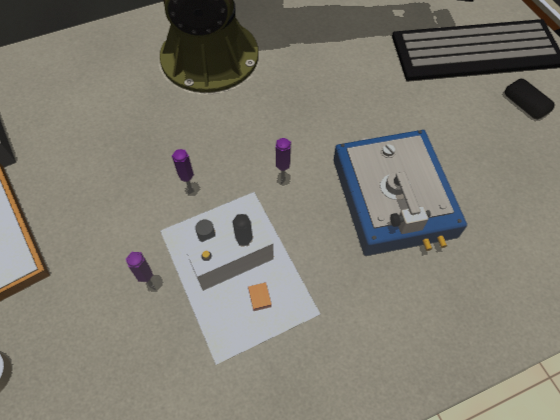

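View pics/top0.png

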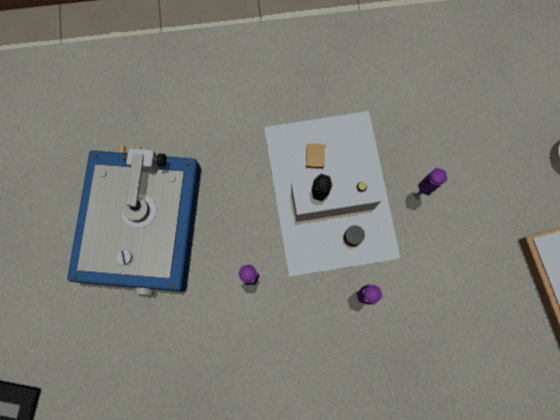

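View pics/wrist0.png

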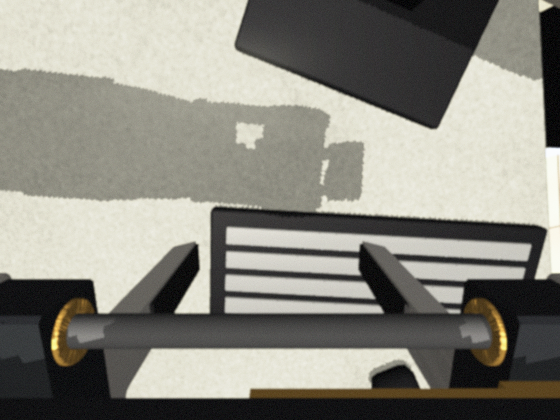

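Scene: black screwdriver at about (242,228) in the rack, screw at (389,150). Top: handle at (321,186), screw at (124,257). The purple ones are look-alikes. Next, zooming in and triangulating.

```bash
cat > h.py <<'E'
import numpy as np, cv2
from scipy.optimize import least_squares
from scipy.spatial.transform import Rotation as R
def P(c): 
    return cv2.Rodrigues(np.array(c["rvec"]))[0], np.array(c["tvec"]).ravel(), np.array(c["K"])
def proj(c,X): 
    return cv2.projectPoints(np.atleast_2d(np.array(X,float)),np.array(c["rvec"]),np.array(c["tvec"]),np.array(c["K"]),None)[0][:,0]
def ray_z(c,uv,z):
    Rm,t,K=P(c); o=-Rm.T@t; d=Rm.T@np.linalg.inv(K)@np.array([uv[0],uv[1],1.]); return o+d*(z-o[2])/d[2]
def towld(c,p):
    Rm,t,K=P(c); return Rm.T@(np.array(p)-t)
E
python3 - <<'E'
from cell import *
from h import *
import pickle
cs={n:camera(n) for n in ["scene","top"]}
pickle.dump(cs,open("cs0.pkl","wb"))
for n,c in cs.items():
    for name in ["handle_mid","rack","screw","stand","sample_disc_mid","sample_plug_mid","sample_block_mid"]:
        for r in recognise(c,name)[:4]: print(n,name,round(r["conf"],2),towld(c,r["centre"]).round(1),proj(c,towld(c,r["centre"])).round(0))
im=cs["top"]["image"][:,:,::-1]
def crop(im,x,y,w,h,k,f): cv2.imwrite(f,cv2.resize(im[y:y+h,x:x+w],None,fx=k,fy=k,interpolation=cv2.INTER_CUBIC))
crop(im,260,110,150,110,5,"pics/t_rack.png"); crop(im,60,140,150,150,4,"pics/t_stand.png")
im=cs["scene"]["image"][:,:,::-1]
crop(im,180,190,110,110,5,"pics/s_rack.png"); crop(im,325,120,145,130,4,"pics/s_stand.png")
E
```

```text
scene handle_mid 0.82 [ 374.4 -170.5  111.2] [[184. 164.]]
scene handle_mid 0.8 [ 544.6 -311.1  121.8] [[135. 264.]]
scene handle_mid 0.75 [435.4  10.2 116.2] [[283. 155.]]
scene handle_mid 0.67 [ 558.3 -119.1  131.7] [[243. 227.]]
scene rack 0.92 [ 594.9 -157.3    2.1] [[236. 281.]]
scene screw 0.57 [482.9 224.3  71.9] [[388. 151.]]
scene screw 0.32 [ 642.  -126.3   19.2] [[260. 293.]]
scene stand 0.83 [579.9 182.4  64.4] [[393. 197.]]
scene stand 0.34 [ 597.9 -158.5   -2.6] [[237. 284.]]
scene sample_disc_mid 0.77 [565.9 182.5  87.3] [[392. 185.]]
scene sample_plug_mid 0.86 [ 484.6 -178.3   35.6] [[204. 230.]]
scene sample_block_mid 0.63 [ 643.8 -127.    16.5] [[261. 295.]]
top handle_mid 0.76 [ 368.7 -166.1  140.5] [[369. 292.]]
top handle_mid 0.59 [ 537.5 -117.1  144.1] [[322. 190.]]
top rack 0.77 [ 545.  -148.6    4.3] [[332. 203.]]
top screw 0.69 [475.  227.9  74.5] [[123. 259.]]
top screw 0.29 [ 639.1 -132.1   16.3] [[317. 155.]]
top stand 0.88 [543.3 198.8  70. ] [[138. 219.]]
top sample_disc_mid 0.78 [551.4 189.6  91.9] [[139. 211.]]
top sample_plug_mid 0.94 [ 475.  -171.7   42. ] [[352. 234.]]
top sample_block_mid 0.91 [ 640.  -129.8   15.6] [[316. 155.]]
```

View pics/t_rack.png

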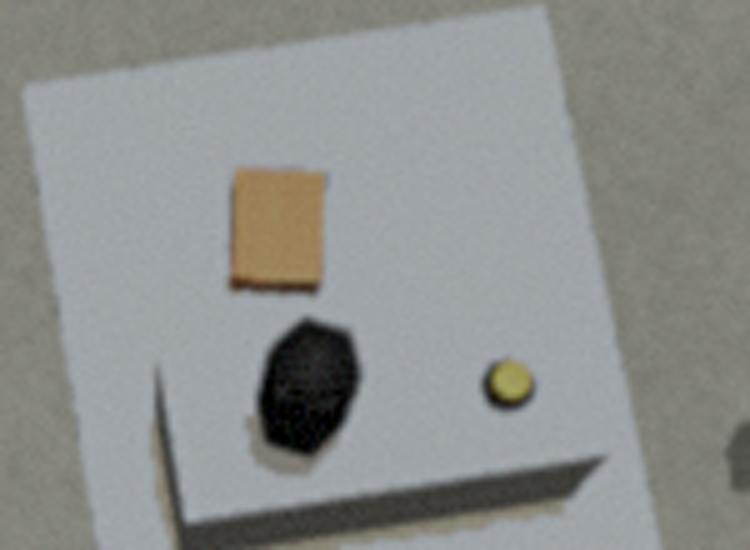

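View pics/t_stand.png

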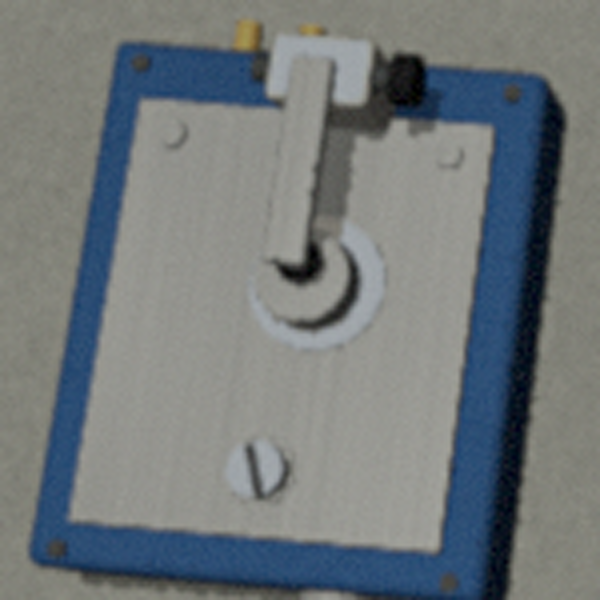

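View pics/s_rack.png

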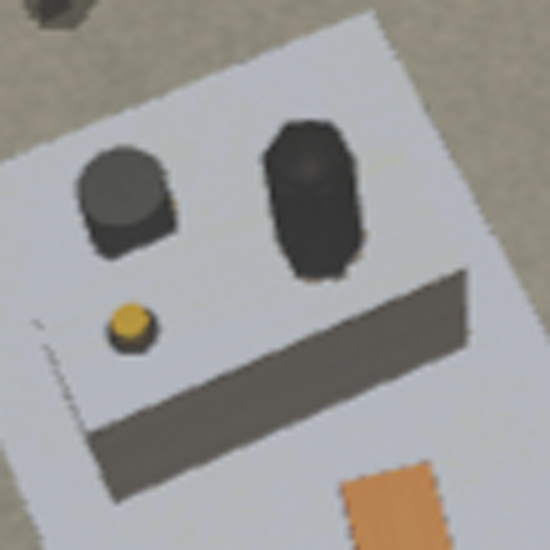

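View pics/s_stand.png

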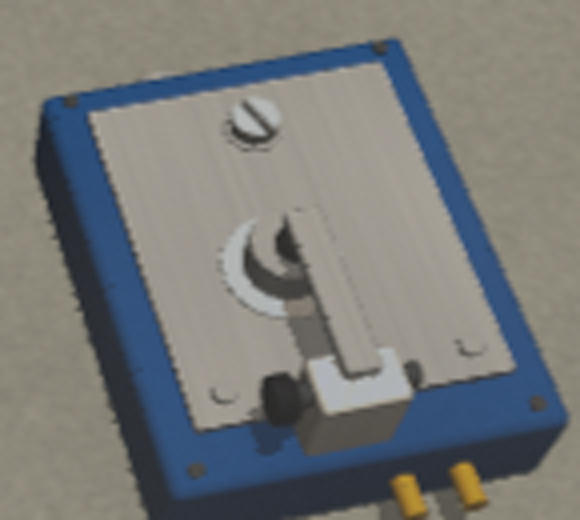

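```bash
cat > fit0.py <<'E'
from h import *
import pickle
cs=pickle.load(open("cs0.pkl","rb")); T,S=cs["top"],cs["scene"]
def rz(a): return np.array([[np.cos(a),-np.sin(a),0],[np.sin(a),np.cos(a),0],[0,0,1]])
# rack
obsT=[((-30,75,72),(296.6,214.6)),((-30,-75,72),(381,201.4)),((30,75,72),(291.4,182.4)),((0,-45,82),(260+511/5,110+380/5))]
obsS=[((30,-75,72),(198,276.6)),((30,75,72),(273,244)),((-30,-75,72),(187.2,254)),((0,-45,82),(180+129/5,190+322/5)),((30,75,0),(273,259.4)),((30,-75,0),(203.6,290.4))]
def res(p,obsT,obsS,fl=True):
    r=[]
    for c,o in ((T,obsT),(S,obsS)):
        X=np.array([a for a,_ in o],float)@rz(p[2]).T+np.array([p[0],p[1],0]); r.append((proj(c,X)-np.array([b for _,b in o])).ravel())
    return np.concatenate(r)
s=least_squares(res,[545,-145,0.],args=(obsT,obsS)); print("rack",s.x,np.degrees(s.x[2])); print(s.fun.reshape(-1,2).round(1).tolist())
rk=s.x; hole=np.array([rk[0],rk[1],72])+rz(rk[2])@np.array([0,30,0]); print("hole",hole)
for n,o in (("T",obsT),("S",obsS)):
    q=least_squares(lambda p:res(p,obsT if n=="T" else obsT[:0] or obsT[:1],obsS) if 0 else (proj(T if n=="T" else S,np.array([a for a,_ in o],float)@rz(p[2]).T+np.array([p[0],p[1],0]))-np.array([b for _,b in o])).ravel(),rk).x; print(n,q,np.array([q[0],q[1],72])+rz(q[2])@np.array([0,30,0]))
# handle silhouettes
def hull(x,y,z,yaw):
    rr=14/np.cos(np.pi/6); pts=[]
    for k in range(6):
        a=yaw+np.pi/6+k*np.pi/3
        for dz in(-33,33): pts.append((x+rr*np.cos(a),y+rr*np.sin(a),z+dz))
    for k in range(24):
        a=k*np.pi/12
        for dz,r in ((-39,12),): pts.append((x+r*np.cos(a),y+r*np.sin(a),z+dz))
    pts.append((x,y,z+40)); return np.array(pts)
def sil(c,p,k=4):
    q=cv2.convexHull(((proj(c,hull(*p))+0.5)*k).astype(np.float32)).round().astype(np.int32)
    m=np.zeros((420*k,560*k),np.uint8); cv2.fillPoly(m,[q],255); return cv2.resize(m,(560,420),interpolation=cv2.INTER_AREA)/255.
ms={}
for n,c,(x,y,w,h) in (("T",T,(305,168,32,42)),("S",S,(228,210,30,40))):
    g=c["image"].astype(float).mean(2); sub=g[y:y+h,x:x+w]
    bg=np.percentile(sub,80); fg=np.percentile(sub,12); m=np.clip((bg-g)/(bg-fg),0,1); 
    ms[n]=(c,m,(x,y,w,h)); print(n,bg,fg)
def cost(p,which="TS"):
    e=0
    for n in which:
        c,m,(x,y,w,h)=ms[n]; a=sil(c,p)[y:y+h,x:x+w]; e+=((a-(m[y:y+h,x:x+w]>0.5))**2).sum()
    return e
from scipy.optimize import minimize
for y0 in (0,0.35,0.7):
  for w in ("TS","T","S"):
    best=minimize(lambda p:cost([p[0],p[1],111+ (0),p[2]],w),[hole[0],hole[1],y0],method="Nelder-Mead",options=dict(initial_simplex=[[hole[0],hole[1],y0],[hole[0]+5,hole[1],y0],[hole[0],hole[1]+5,y0],[hole[0],hole[1],y0+.3]]))
    print(w,y0,best.x.round(2),np.degrees(best.x[2])%60,best.fun)
E
python3 fit0.py
```

```text
rack [ 5.52533129e+02 -1.49435163e+02  5.76456174e-02] 3.3028505841504794
[[0.1, -0.8], [0.1, -2.6], [-0.9, -1.4], [-0.6, -2.1], [-0.6, 0.2], [-0.1, -1.8], [-2.3, -4.5], [-0.1, -0.7], [0.4, -1.3], [-0.6, 0.6]]
hole [ 550.80471792 -119.48499489   72.        ]
T [ 5.49289970e+02 -1.49693107e+02  3.94378524e-02] [ 548.10714081 -119.7164341    72.        ]
S [ 5.55161667e+02 -1.49322783e+02  5.84447817e-02] [ 553.40932145 -119.37400556   72.        ]
T 164.66666666666666 18.0
S 181.66666666666666 55.0
TS 0 [ 549.92 -119.45    0.56] 31.825663455442257 55.717170319108035
T 0 [ 5.4940e+02 -1.1936e+02  3.1000e-01] 18.033717523180126 33.49374855824682
S 0 [ 5.5101e+02 -1.1964e+02  7.0000e-02] 3.822032736025617 25.36329104190696
TS 0.35 [ 5.5001e+02 -1.1996e+02  5.4000e-01] 31.18387868593819 54.5445444059977
T 0.35 [ 549.   -119.76    0.56] 31.876842543812902 31.091580161476358
S 0.35 [ 5.5105e+02 -1.1987e+02  5.5000e-01] 31.688819251977275 10.668373702422144
TS 0.7 [ 5.4998e+02 -1.1960e+02  4.9000e-01] 27.924212085263935 55.436324490580546
T 0.7 [ 548.96 -119.56    0.88] 50.67385626886563 34.595586312956556
S 0.7 [ 551.48 -120.01    0.56] 32.254113647169966 11.778623606305267
```

```bash
python3 - <<'E'
from cell import *
from h import *
import pickle
c=camera("wrist"); s=read_state(); Rm,t,K=P(c); o=-Rm.T@t
Rt=R.from_euler("xyz",s["eef_rot"]).as_matrix()
print("cam in tool",Rt.T@(o-s["eef_pos"]),"\naxes cam in tool cols\n",(Rt.T@Rm.T).round(3)); print(Rt.round(3))
cs=pickle.load(open("cs0.pkl","rb")); T,S=cs["top"],cs["scene"]
for c,pts in ((T,[(60+247/4,140+447/4),(60+262/4,140+492/4)]),(S,[(325+240/4,120+103/4),(325+272/4,120+133/4)])):
    a,b=[ray_z(c,p,76.5) for p in pts]; d=b-a; print(a.round(1),b.round(1),((a+b)/2).round(1),np.degrees(np.arctan2(d[1],d[0]))%180)
E
```

```text
cam in tool [  68.87583824   -1.04285772 -158.33650117] 
axes cam in tool cols
 [[-0.001 -0.971 -0.24 ]
 [ 1.    -0.001 -0.001]
 [ 0.001 -0.24   0.971]]
[[-0.971  0.238 -0.   ]
 [ 0.238  0.971 -0.   ]
 [ 0.    -0.    -1.   ]]
[487.9 228.3  76.5] [467.9 223.   76.5] [477.9 225.6  76.5] 14.894420065003942
[471.8 222.8  76.5] [494.8 228.2  76.5] [483.3 225.5  76.5] 13.331734229336911
```

```bash
cat >> h.py <<'E'
def plan(target, yaw_deg, st, n=None):
    """tool-frame translation (pure), then turn about tool z"""
    Rt=R.from_euler("xyz",st["eef_rot"]).as_matrix(); d=np.array(target)-st["eef_pos"]
    v=Rt.T@d/10; yaw=np.degrees(st["eef_rot"][2]); tz=-((yaw_deg-yaw+180)%360-180)
    n=n or int(np.ceil(np.linalg.norm(v)/4.5)); print("tool shift cm",v.round(3),"rows",n,"per row",(v/n).round(3),"turn z",round(tz,2))
E
python3 - <<'E'
from cell import *
from h import *
plan([550,-120,260],121.5,read_state())
E
```

```text
tool shift cm [-56.274 -53.535  -3.255] rows 18 per row [-3.126 -2.974 -0.181] turn z 44.7
```

Emit:
{"method": "jog_arm", "body": {"increments": [[-1.5,-1.4,-0.1,0,0,0,9.4],[-3.2,-3.1,-0.2,0,0,0,9.4],[-3.2,-3.1,-0.2,0,0,0,9.4],[-3.2,-3.1,-0.2,0,0,0,9.4],[-3.2,-3.1,-0.2,0,0,0,9.4],[-3.2,-3.1,-0.2,0,0,0,9.4],[-3.2,-3.1,-0.2,0,0,0,9.4],[-3.2,-3.1,-0.2,0,0,0,9.4],[-3.2,-3.1,-0.2,0,0,0,9.4],[-3.2,-3.1,-0.2,0,0,0,9.4],[-3.2,-3.1,-0.2,0,0,0,9.4],[-3.2,-3.1,-0.2,0,0,0,9.4],[-3.2,-3.1,-0.2,0,0,0,9.4],[-3.2,-3.0,-0.2,0,0,0,9.4],[-3.2,-3.0,-0.2,0,0,0,9.4],[-3.2,-3.0,-0.2,0,0,0,9.4],[-3.2,-3.0,-0.2,0,0,0,9.4],[-3.2,-3.0,0,0,0,0,9.4],[-0.4,0,0,0,0,9,9.4],[0,0,0,0,0,9,9.4]]}}

```text
clock: 3.5
eef_pos: [550.3, -121.2, 260.0]
eef_rot: [-3.141, -0.001, 2.581]
wrist_force: [0.7, -0.2, -0.7]
finger_gap: 94.2
```

Emit:
{"method": "jog_arm", "body": {"increments": [[0,0,0,0,0,9,9.4],[0,0,0,0,0,9,9.4],[0,0,0,0,0,8.5,9.4],[0,0,0,0,0,0,9.4]]}}

```text
clock: 4.0
eef_pos: [550.1, -120.7, 260.5]
eef_rot: [3.142, -0.0, 2.125]
wrist_force: [0.4, -0.5, -0.1]
finger_gap: 93.9
```

```bash
python3 - <<'E'
from cell import *
from h import *
import pickle
s=read_state(); print(s["clock"],s["eef_pos"],np.degrees(s["eef_rot"]),s["joints"].round(3))
c=camera("wrist"); pickle.dump((c,s),open("w1.pkl","wb")); cv2.imwrite("pics/w1.png",c["image"][:,:,::-1])
E
```

```text
4.0 [ 550.09999571 -120.65018889  260.45044339] [ 1.79998358e+02 -8.98771953e-04  1.21756410e+02] [-0.281  0.307  1.435  0.     1.4   -0.835]
```

View pics/w1.png

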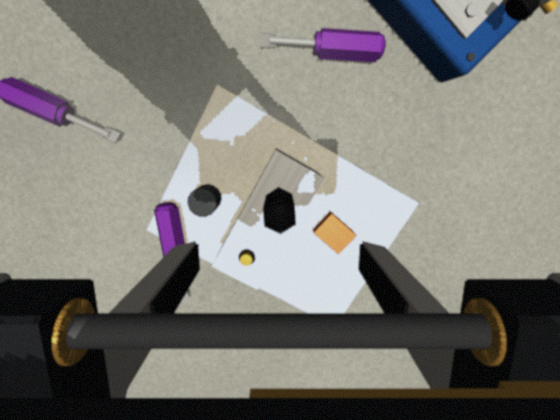

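```bash
cat > fit1.py <<'E'
import re
src=open("fit0.py").read()
pre=src.split("# rack\n")[0]; mid=src.split("# handle silhouettes\n")[1].split("ms={}")[0]
exec(pre); exec(mid)
from scipy.optimize import minimize
c,s=pickle.load(open("w1.pkl","rb"))
g=c["image"].astype(float).mean(2); x,y,w,h=252,178,56,66
print(np.percentile(g[y:y+h,x:x+w],[2,10,20,50,90]))
m=(g<55)
cv2.imwrite("pics/w1z.png",cv2.resize(np.hstack([c["image"][y:y+h,x:x+w,::-1],np.repeat((m[y:y+h,x:x+w,None]*255).astype(np.uint8),3,2)]),None,fx=6,fy=6,interpolation=0))
def cost(p): return ((sil(c,[p[0],p[1],111,p[2]])[y:y+h,x:x+w]-m[y:y+h,x:x+w])**2).sum()
for y0 in (0.3,0.55,0.8):
    X=np.array([550,-120,y0]); b=minimize(cost,X,method="Nelder-Mead",options=dict(initial_simplex=[X,X+[4,0,0],X+[0,4,0],X+[0,0,.2]])); print(b.x,np.degrees(b.x[2])%60,b.fun)
Rt=R.from_euler("xyz",s["eef_rot"]).as_matrix(); print("in tool",Rt.T@(np.array([b.x[0],b.x[1],111])-s["eef_pos"]))
E
python3 fit1.py
```

```text
[  4.33333333  10.33333333  15.66666667 158.33333333 223.        ]
[ 549.45135138 -120.98728459    0.59091891] 33.857159374892255 122.8475970780469
[ 549.73918949 -120.55398823    0.62974497] 36.08172886423635 124.34022299115725
[ 550.17169983 -121.01556209    0.67961746] 38.93921197064119 123.16653594771242
in tool [-3.50757289e-01 -1.35612748e-01  1.49450434e+02]
```

View pics/w1z.png

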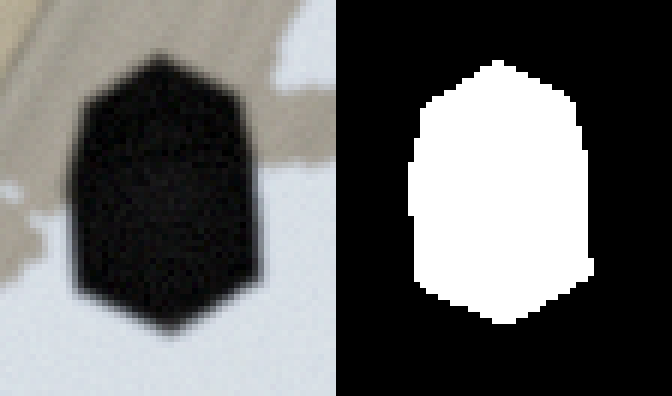

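```bash
cat >> fit1.py <<'E'
def cost(p): return ((sil(c,p)[y:y+h,x:x+w]-m[y:y+h,x:x+w])**2).sum()
for y0 in (0.45,0.55,0.65):
    X=np.array([550,-120,111,y0]); b=minimize(cost,X,method="Nelder-Mead",options=dict(maxiter=600,initial_simplex=[X,X+[4,0,0,0],X+[0,4,0,0],X+[0,0,10,0],X+[0,0,0,.2]])); print(b.x,np.degrees(b.x[3])%60,b.fun)
a=sil(c,b.x)[y:y+h,x:x+w]>.5
o=np.dstack([m[y:y+h,x:x+w]*255,a*255,a*0]).astype(np.uint8); cv2.imwrite("pics/ov.png",cv2.resize(o,None,fx=6,fy=6,interpolation=0))
E
python3 fit1.py
```

```text
[  4.33333333  10.33333333  15.66666667 158.33333333 223.        ]
[ 549.45135138 -120.98728459    0.59091891] 33.857159374892255 122.8475970780469
[ 549.73918949 -120.55398823    0.62974497] 36.08172886423635 124.34022299115725
[ 550.17169983 -121.01556209    0.67961746] 38.93921197064119 123.16653594771242
in tool [-3.50757289e-01 -1.35612748e-01  1.49450434e+02]
[ 552.58253819 -125.63061929   89.89434606    0.61432846] 35.19842787520844 11.513802383698577
[ 552.42200822 -125.40298005   91.12912831    0.60648796] 34.74920024068803 12.663406382160707
[ 552.50225123 -125.5079764    90.52063653    0.59427837] 34.049642686035014 13.141253364090733
```

View pics/ov.png

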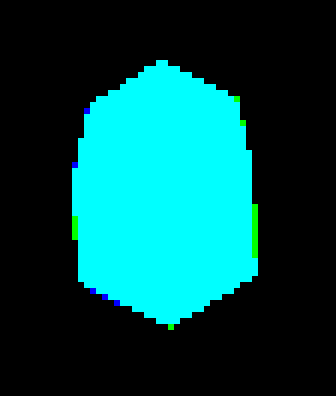

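```bash
cat >> fit1.py <<'E'
print("----")
gs=cs; regs=[(c,(252,178,56,66),85),(T,(305,168,32,42),70),(S,(228,210,30,40),100)]
def hull2(p,sc):
    H=hull(p[0],p[1],p[2],p[3]); o=np.array(p[:3]); H=o+(H-o)*np.array([sc,sc,1]); return H
hull0=hull
def run(sel,free_sc,z0=None):
    global hull
    def f(p):
        global hull
        q=[p[0],p[1],p[2] if z0 is None else z0,p[3]]; sc=p[4] if free_sc else 1.
        hull=lambda x,y,z,yw:(np.array([x,y,z])+(hull0(x,y,z,yw)-np.array([x,y,z]))*np.array([sc,sc,1]))
        e=0
        for i in sel:
            cc,(x,y,w,h),th=regs[i]; g=cc["image"].astype(float).mean(2)[y:y+h,x:x+w]<th
            e+=((sil(cc,q)[y:y+h,x:x+w]-g)**2).sum()
        return e
    X=np.array([550,-120,111,.57,1.]); D=np.diag([4,4,10,.15,.06]); b=minimize(f,X,method="Nelder-Mead",options=dict(maxiter=800,initial_simplex=np.vstack([X,X+D]))); print(sel,free_sc,z0,b.x.round(3),np.degrees(b.x[3])%60,b.fun)
for sel in ([0],[1],[2],[0,1,2]):
    run(sel,False); run(sel,False,111); run(sel,True,111)
E
python3 fit1.py | sed -n '/----/,$p'
```

```text
----
[0] False None [ 551.456 -123.965   98.244    0.613    1.202] 35.14427861819595 12.445413302575933
[0] False 111 [ 549.966 -121.034  111.37     0.65     1.038] 37.26029635960804 66.68130718954248
[0] True 111 [ 549.929 -121.351  122.663    0.626    0.952] 35.86421633492726 13.85190311418685
[1] False None [ 550.175 -119.153  109.622    0.663    1.052] 37.9620538215401 42.297424067666284
[1] False 111 [ 549.699 -118.763  114.147    0.715    1.011] 40.94943012279993 43.923875432525946
[1] True 111 [ 549.405 -119.469  130.644    0.645    0.914] 36.94725292104805 7.021176470588236
[2] False None [ 5.50202e+02 -1.19688e+02  1.08813e+02  5.47000e-01  1.04700e+00] 31.363817861303296 13.784498269896194
[2] False 111 [ 5.51326e+02 -1.20162e+02  1.15096e+02  5.00000e-01  1.02000e+00] 28.67148637965058 14.04244521337947
[2] True 111 [ 551.248 -119.99   118.083    0.584    0.964] 33.47448366172741 9.680184544405996
[0, 1, 2] False None [ 550.221 -120.979  109.095    0.655    1.053] 37.51626341358489 152.37833141099577
[0, 1, 2] False 111 [ 549.94  -120.723  112.918    0.633    1.034] 36.27180318922406 161.10763552479816
[0, 1, 2] True 111 [ 550.083 -120.9    117.278    0.684    0.956] 39.17189001782498 104.20425990003845
```

Emit:
{"method": "jog_arm", "body": {"increments": [[0,0,2,0,0,-3.7,9.4],[0,0,3,0,0,0,9.4],[0,0,3,0,0,0,9.4],[0,0,3,0,0,0,9.4],[0,0,2,0,0,0,9.4],[0,0,1.4,0,0,0,9.4],[0,0,0,0,0,0,5],[0,0,0,0,0,0,3.5]], "squeeze": 40}}

```text
clock: 5.05
eef_pos: [550.5, -120.8, 117.3]
eef_rot: [3.141, 0.001, 2.189]
wrist_force: [1.5, 0.1, 0.9]
finger_gap: 77.4
```

```bash
python3 - <<'E'
from cell import *
from h import *
s=read_state(); print(s["clock"],s["eef_pos"],np.degrees(s["eef_rot"]),s["finger_gap"],s["wrist_force"])
c=camera("wrist"); cv2.imwrite("pics/w2.png",c["image"][:,:,::-1])
E
```

```text
5.05 [ 550.4967845  -120.77758025  117.31256265] [1.79956440e+02 5.66387996e-02 1.25446975e+02] 77.35062922494252 [1.46831496 0.06334486 0.8687597 ]
```

View pics/w2.png

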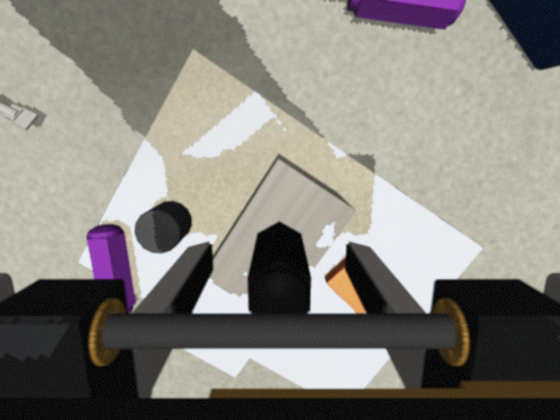

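Handle centred between the fingers (about column 279). Closing.

Emit:
{"method": "jog_arm", "body": {"increments": [[0,0,0,0,0,0,2.2],[0,0,0,0,0,0,2.2],[0,0,0,0,0,0,2.2],[0,0,0,0,0,0,2.2],[0,0,0,0,0,0,2.2],[0,0,0,0,0,0,2.2]], "squeeze": 40}}

```text
clock: 5.85
eef_pos: [550.1, -120.7, 116.4]
eef_rot: [3.142, 0.0, 2.189]
wrist_force: [0.0, 0.1, 0.6]
finger_gap: 27.9
```

Emit:
{"method": "jog_arm", "body": {"increments": [[0,0,-0.5,0,0,0,2.2],[0,0,-1,0,0,0,2.2],[0,0,-2,0,0,0,2.2],[0,0,-2.5,0,0,0,2.2],[0,0,-3,0,0,0,2.2],[0,0,-3,0,0,0,2.2],[0,0,0,0,0,0,2.2]]}}

```text
clock: 6.72
eef_pos: [550.8, -120.8, 238.9]
eef_rot: [3.139, 0.003, 2.189]
wrist_force: [-1.1, -0.1, -1.5]
finger_gap: 28.1
```

```bash
python3 - <<'E'
from cell import *
from h import *
import pickle
s=read_state(); print(s["clock"],s["eef_pos"],np.degrees(s["eef_rot"]),s["finger_gap"],s["wrist_force"],s["moment"],s["joints"].round(2))
for n in ["wrist","scene","top"]:
    c=camera(n); cv2.imwrite(f"pics/{n}3.png",c["image"][:,:,::-1])
    tip=s["eef_pos"]-[0,0,106.4]; u=proj(c,[tip,tip+[0,0,101]]); print(n,u.round(0).tolist())
    if n!="wrist":
        x,y=u[0].astype(int)-[50,40]; cv2.imwrite(f"pics/{n}3z.png",cv2.resize(c["image"][max(y,0):y+80,x:x+100,::-1],None,fx=7,fy=7,interpolation=2)); print(x,y)
E
```

```text
6.725 [ 550.75403065 -120.83976005  238.90578254] [179.84414909   0.19751614 125.40684649] 28.1265517109913 [-1.1435792  -0.05492176 -1.45879401] [-0.00639226 -0.01260843 -0.04206972] [-0.28  0.32  1.47 -0.    1.35 -0.9 ]
wrist [[279.0, 218.0], [280.0, 265.0]]
scene [[241.0, 224.0], [236.0, 194.0]]
190 184
top [[322.0, 183.0], [328.0, 164.0]]
272 143
```

View pics/scene3z.png

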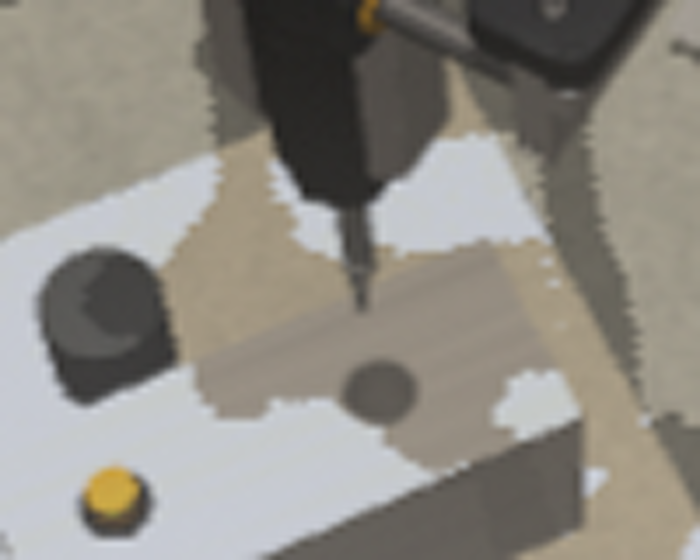

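View pics/wrist3.png

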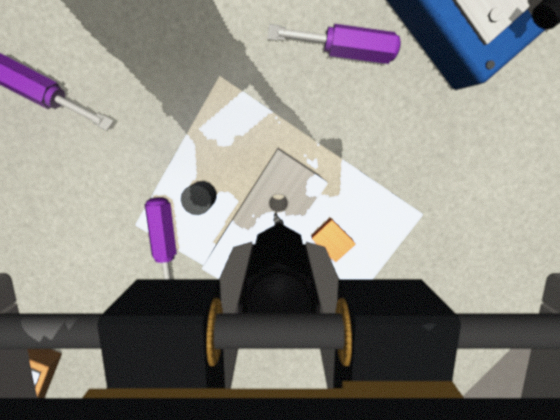

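View pics/top3z.png

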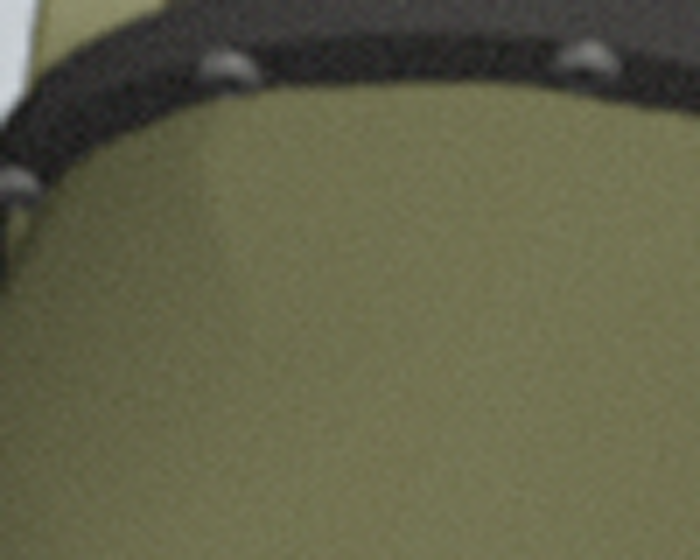

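```bash
python3 - <<'E'
from h import *
import pickle
cs=pickle.load(open("cs0.pkl","rb"))
Rm,t,K=P(cs["scene"]); o=-Rm.T@t; print(o, np.degrees(np.arctan2(o[1]+121,o[0]-550)))
im=cv2.imread("pics/wrist3.png"); cv2.imwrite("pics/w3z.png",cv2.resize(im[185:255,240:320],None,fx=8,fy=8,interpolation=2))
E
```

```text
[ 949.43842559 -220.07540523  897.68019005] -13.930325043786008
```

View pics/w3z.png

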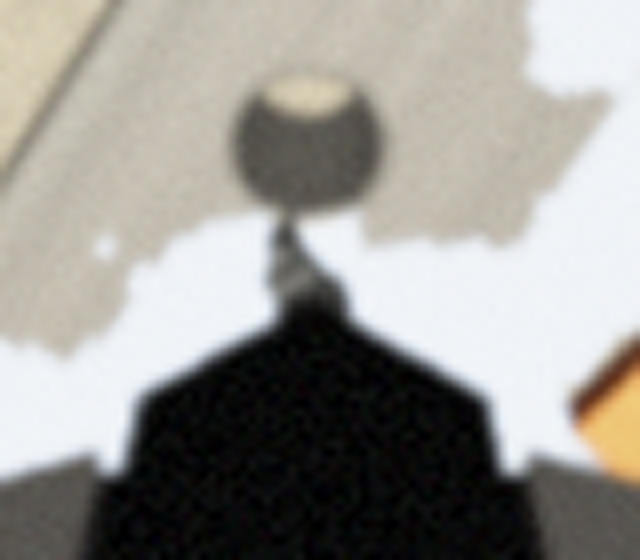

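```bash
python3 - <<'E'
from cell import *
from h import *
plan([480.5,225.5,238],170,read_state(),n=10)
E
```

```text
tool shift cm [32.216 14.407 -0.246] rows 10 per row [ 3.222  1.441 -0.025] turn z -44.6
```

Emit:
{"method": "jog_arm", "body": {"increments": [[1.6,0.7,0,0,0,0,2.2],[3,1.35,0,0,0,0,2.2],[3.2,1.45,0,0,0,0,2.2],[3.2,1.45,0,0,0,0,2.2],[3.2,1.45,0,0,0,0,2.2],[3.2,1.45,0,0,0,0,2.2],[3.2,1.4,0,0,0,0,2.2],[3.2,1.4,0,0,0,0,2.2],[3.2,1.4,0,0,0,0,2.2],[3.2,1.4,0,0,0,0,2.2],[2,0.95,0,0,0,0,2.2],[0,0,0,0,0,-8,2.2],[0,0,0,0,0,-9,2.2],[0,0,0,0,0,-9,2.2],[0,0,1,0,0,-9,2.2],[0,0,1,0,0,-9,2.2],[0,0,0,0,0,0,2.2],[0,0,0,0,0,0,2.2]]}}

```text
clock: 9.12
eef_pos: [480.6, 225.6, 216.6]
eef_rot: [3.142, -0.0, 2.953]
wrist_force: [-0.4, -0.2, -0.1]
finger_gap: 27.6
```

```bash
cat > look.py <<'E'
from cell import *
from h import *
import pickle,sys
k=sys.argv[1]; s=read_state(); print(s["clock"],s["eef_pos"].round(2),np.degrees(s["eef_rot"]).round(2),s["finger_gap"].round(2),s["wrist_force"].round(2),s["moment"].round(3),s["joints"].round(2))
out={"s":s}
for n in ["wrist","scene","top"]:
    c=camera(n); out[n]=c; cv2.imwrite(f"pics/{n}{k}.png",c["image"][:,:,::-1])
    tip=s["eef_pos"]-[0,0,106.4]; u=proj(c,[tip]); print(n,u.round(1).tolist())
    x,y=u[0].astype(int)-[30,30]; cv2.imwrite(f"pics/{n}{k}z.png",cv2.resize(c["image"][max(y,0):y+60,x:x+60,::-1],None,fx=9,fy=9,interpolation=2)); print(x,y)
pickle.dump(out,open(f"look{k}.pkl","wb"))
E
python3 look.py 4
```

```text
Traceback (most recent call last):
  File "look.py", line 4, in <module>
    k=sys.argv[1]; s=read_state(); print(s["clock"],s["eef_pos"].round(2),np.degrees(s["eef_rot"]).round(2),s["finger_gap"].round(2),s["wrist_force"].round(2),s["moment"].round(3),s["joints"].round(2))
                                                                                                            ^^^^^^^^^^^^^^^^^^^^^
AttributeError: 'float' object has no attribute 'round'
```

```bash
sed -i 's/s\["finger_gap"\].round(2)/round(s["finger_gap"],2)/' look.py; python3 look.py 4
```

```text
9.125 [480.63 225.59 216.58] [180.    -0.   169.22] 27.6 [-0.43 -0.18 -0.13] [-0.006  0.007 -0.031] [ 0.37  0.27  1.59  0.    1.29 -1.01]
wrist [[280.4, 219.1]]
250 189
scene [[391.6, 138.3]]
361 108
top [[116.6, 253.3]]
86 223
```

View pics/wrist4z.png

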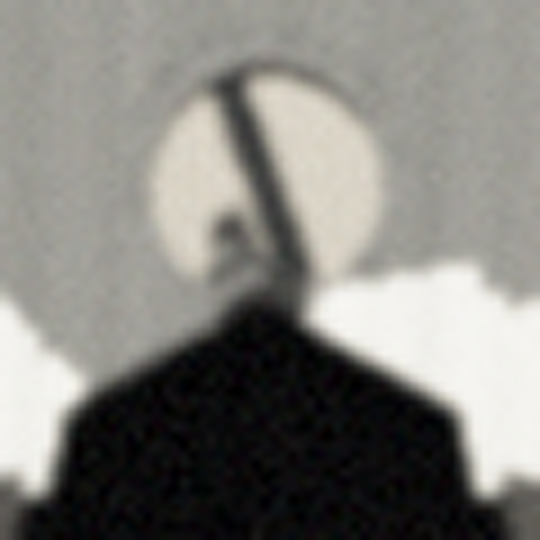

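View pics/scene4z.png

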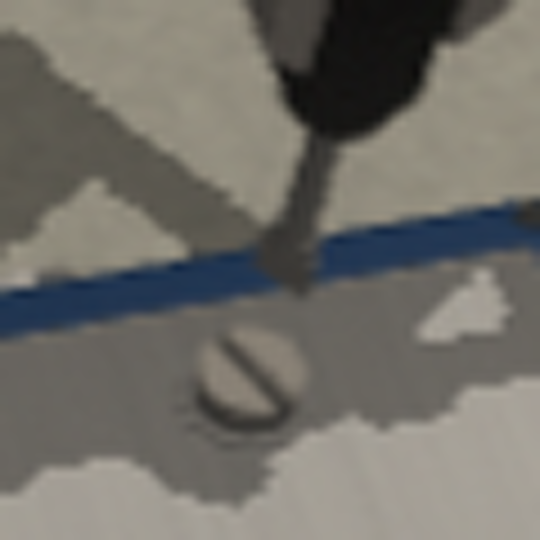

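View pics/top4.png

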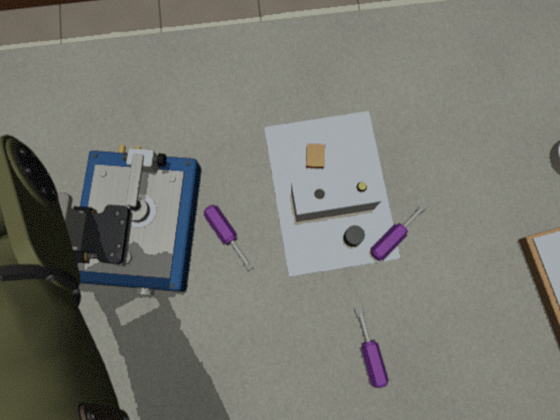

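```bash
python3 - <<'E'
from h import *
import pickle
o=pickle.load(open("look4.pkl","rb")); s=o["s"]; W,S=o["wrist"],o["scene"]
def ang(a,b): d=b-a; return np.degrees(np.arctan2(d[1],d[0]))%180
z=lambda x,y,c: ((x+.5)/9-.5+c[0],(y+.5)/9-.5+c[1])
# detect head circle in wrist zoom
im=cv2.imread("pics/wrist4.png")
for nm,c,off,cen,sl in (("W",W,(250,189),(266,181),[(232,85),(295,265)]),("S",S,(361,108),(252,372),[(222,338),(285,402)])):
    print(nm,"screw",ray_z(c,z(*cen,off),76.4).round(1),"slot",[ray_z(c,z(*q,off),76.4).round(1)[:2].tolist() for q in sl],ang(*[ray_z(c,z(*q,off),76.4) for q in sl]))
tip=s["eef_pos"]-[0,0,106.4]; b=np.radians(169.2+30); d=7*np.array([np.cos(b),np.sin(b),0])
print("W blade ends zoom",((proj(W,[tip+d,tip-d])-[250,189])*9).round(0),"S",((proj(S,[tip+d,tip-d,tip])-[361,108])*9).round(0))
E
```

```text
W screw [479.1 224.8  76.4] slot [[468.3, 223.2], [488.6, 226.1]] 8.030323822927105
S screw [481.6 225.5  76.4] slot [[470.5, 224.0], [491.9, 228.1]] 10.808160108939626
W blade ends zoom [[236. 208.]
 [311. 333.]] S [[251. 254.]
 [300. 291.]
 [275. 273.]]
```

Emit:
{"method": "jog_arm", "body": {"increments": [[0,0,0.8,0,0,0,2.2],[0,0,1,0,0,0,2.2],[0,0,0.7,0,0,0,2.2],[0,0,0.3,0,0,0,2.2],[0,0,0,0,0,0,2.2]]}}

```text
clock: 9.9
eef_pos: [480.9, 225.2, 188.3]
eef_rot: [-3.141, -0.0, 2.957]
wrist_force: [0.4, 0.1, -0.2]
finger_gap: 27.8
```

```bash
python3 look.py 5
```

```text
9.9 [480.9  225.18 188.29] [-1.7999e+02 -2.0000e-02  1.6940e+02] 27.8 [ 0.41  0.05 -0.18] [ 0.015 -0.022  0.015] [ 0.37  0.29  1.62 -0.    1.22 -1.02]
wrist [[280.4, 219.1]]
250 189
scene [[388.8, 147.1]]
358 117
top [[122.7, 255.2]]
92 225
```

View pics/wrist5z.png

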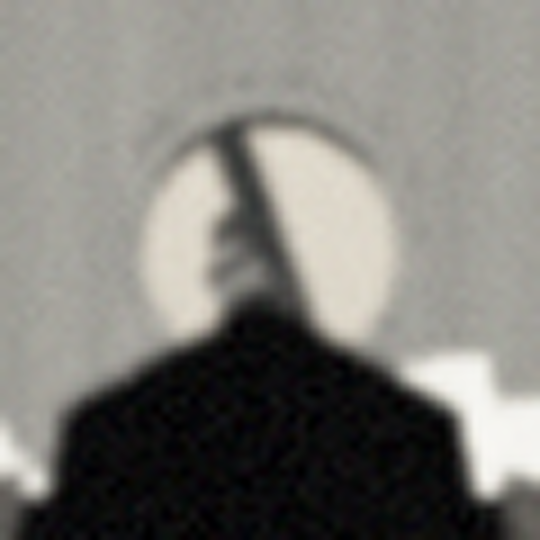

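View pics/scene5z.png

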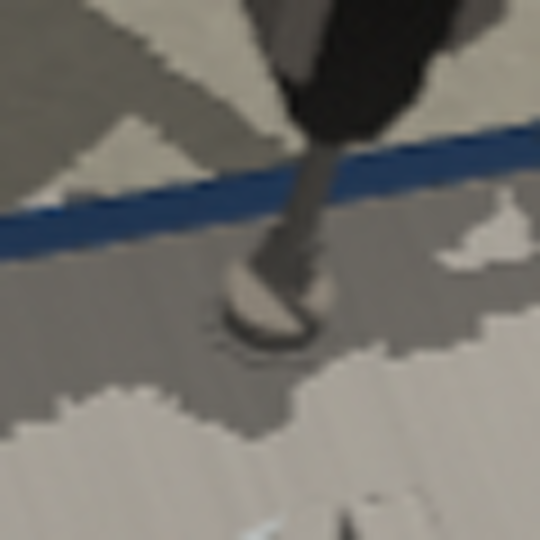

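Emit:
{"method": "jog_arm", "body": {"increments": [[0,0.03,0.2,0,0,0,2.2],[0,0,0.15,0,0,0,2.2],[0,0,0.05,0,0,0,2.2],[0,0,0,0,0,0,2.2]]}}

```text
clock: 10.55
eef_pos: [481.0, 225.5, 184.4]
eef_rot: [-3.142, -0.0, 2.957]
wrist_force: [-0.2, -0.6, -0.6]
finger_gap: 28.0
```

Emit:
{"method": "jog_arm", "body": {"increments": [[0,0,0.04,0,0,0,2.2],[0,0,0,0,0,0,2.2]]}}

```text
clock: 10.8
eef_pos: [481.0, 225.5, 184.0]
eef_rot: [3.142, -0.0, 2.957]
wrist_force: [-1.0, -0.3, -0.8]
finger_gap: 28.1
```

Emit:
{"method": "jog_arm", "body": {"increments": [[0,0,0.04,0,0,0,2.2],[0,0,0,0,0,0,2.2]]}}

```text
clock: 11.05
eef_pos: [481.0, 225.5, 183.6]
eef_rot: [-3.142, -0.0, 2.957]
wrist_force: [-0.1, 1.1, -1.5]
finger_gap: 27.7
```

Emit:
{"method": "jog_arm", "body": {"increments": [[0,0,0.04,0,0,0,2.2],[0,0,0,0,0,0,2.2]]}}

```text
clock: 11.3
eef_pos: [481.0, 225.5, 183.2]
eef_rot: [-3.142, -0.0, 2.957]
wrist_force: [-0.5, -1.0, -1.5]
finger_gap: 27.7
```

Emit:
{"method": "jog_arm", "body": {"increments": [[0,0,0.03,0,0,0,2.2],[0,0,0,0,0,0,2.2]]}}

```text
clock: 11.55
eef_pos: [481.0, 225.5, 182.9]
eef_rot: [-3.142, -0.0, 2.957]
wrist_force: [-0.4, 0.3, -1.7]
finger_gap: 27.7
```

Emit:
{"method": "jog_arm", "body": {"increments": [[0,0,0.03,0,0,0,2.2],[0,0,0,0,0,0,2.2]]}}

```text
clock: 11.8
eef_pos: [481.0, 225.5, 182.7]
eef_rot: [3.142, 0.0, 2.957]
wrist_force: [-0.7, -0.4, -0.5]
finger_gap: 28.2
```

Emit:
{"method": "jog_arm", "body": {"increments": [[0,0,0.02,0,0,0,2.2],[0,0,0,0,0,0,2.2]]}}

```text
clock: 12.05
eef_pos: [481.0, 225.5, 182.5]
eef_rot: [3.142, 0.0, 2.957]
wrist_force: [-0.8, -0.4, -0.1]
finger_gap: 27.7
```

Emit:
{"method": "jog_arm", "body": {"increments": [[0,0,0.02,0,0,0,2.2],[0,0,0,0,0,0,2.2]]}}

```text
clock: 12.3
eef_pos: [481.0, 225.5, 182.3]
eef_rot: [3.141, 0.0, 2.957]
wrist_force: [0.8, -0.8, -0.2]
finger_gap: 27.9
```

Emit:
{"method": "jog_arm", "body": {"increments": [[0,0,0.02,0,0,0,2.2],[0,0,0,0,0,0,2.2]]}}

```text
clock: 12.55
eef_pos: [481.0, 225.6, 182.1]
eef_rot: [3.141, 0.0, 2.957]
wrist_force: [0.3, 0.1, 1.0]
finger_gap: 28.1
```

Emit:
{"method": "jog_arm", "body": {"increments": [[0,0,0.03,0,0,0,2.2],[0,0,0,0,0,0,2.2]]}}

```text
clock: 12.8
eef_pos: [481.0, 225.7, 181.7]
eef_rot: [3.141, -0.0, 2.957]
wrist_force: [-0.0, 2.3, 0.2]
finger_gap: 27.5
```

Emit:
{"method": "jog_arm", "body": {"increments": [[0,0,0,0,0,2,2.2],[0,0,0,0,0,0,2.2]]}}

```text
clock: 13.05
eef_pos: [481.0, 225.5, 181.7]
eef_rot: [3.142, 0.0, 2.921]
wrist_force: [-0.5, 1.7, 0.1]
finger_gap: 27.6
```

Emit:
{"method": "jog_arm", "body": {"increments": [[0,0,0,0,0,2,2.2],[0,0,0,0,0,0,2.2]]}}

```text
clock: 13.3
eef_pos: [481.0, 225.4, 181.7]
eef_rot: [-3.141, 0.0, 2.886]
wrist_force: [0.4, 1.2, 0.1]
finger_gap: 28.0
```

```bash
python3 - <<'E'
from cell import *
import numpy as np
s=read_state(); print(s["eef_pos"].round(2),np.degrees(s["eef_rot"]).round(2),s["wrist_force"].round(2),s["moment"].round(3))
E
```

```text
[481.01 225.43 181.73] [-179.99    0.    165.35] [0.35 1.2  0.1 ] [ 0.345 -0.143 -0.01 ]
```

Emit:
{"method": "jog_arm", "body": {"increments": [[0,0,0.03,0,0,1.5,2.2],[0,0,0,0,0,0,2.2]]}}

```text
clock: 13.55
eef_pos: [481.0, 225.5, 181.4]
eef_rot: [-3.141, -0.0, 2.86]
wrist_force: [-0.2, 1.1, -0.0]
finger_gap: 27.7
```

Emit:
{"method": "jog_arm", "body": {"increments": [[0,0,0.03,0,0,1.5,2.2],[0,0,0,0,0,0,2.2]]}}

```text
clock: 13.8
eef_pos: [480.9, 225.5, 181.0]
eef_rot: [-3.141, -0.0, 2.834]
wrist_force: [-0.5, 0.1, -0.5]
finger_gap: 27.6
```

Emit:
{"method": "jog_arm", "body": {"increments": [[0,0,0.03,0,0,1.5,2.2],[0,0,0,0,0,0,2.2]]}}

```text
clock: 14.05
eef_pos: [480.9, 225.5, 180.7]
eef_rot: [-3.141, -0.0, 2.808]
wrist_force: [0.5, 0.4, -2.2]
finger_gap: 28.2
```

```bash
cat > st.py <<'E'
from cell import *
import numpy as np
s=read_state(); Rt=None
from scipy.spatial.transform import Rotation as R
M=s["moment"]; print(round(s["clock"],2),s["eef_pos"].round(2),np.degrees(s["eef_rot"]).round(2),s["wrist_force"].round(2),M.round(3),s["joints"][5].round(2))
E
python3 st.py
```

```text
14.05 [480.91 225.45 180.73] [-1.7999e+02 -1.0000e-02  1.6087e+02] [ 0.46  0.43 -2.17] [0.108 0.025 0.063] -0.87
```

Emit:
{"method": "jog_arm", "body": {"increments": [[0,0,0.05,0,0,0,2.2],[0,0,0,0,0,0,2.2]]}}

```text
clock: 14.3
eef_pos: [480.9, 225.5, 180.3]
eef_rot: [-3.141, -0.0, 2.808]
wrist_force: [0.5, -0.6, -2.2]
finger_gap: 27.9
```

Emit:
{"method": "jog_arm", "body": {"increments": [[0,0,0.05,0,0,0,2.2],[0,0,0,0,0,0,2.2]]}}

```text
clock: 14.55
eef_pos: [481.0, 225.5, 179.8]
eef_rot: [-3.142, -0.0, 2.808]
wrist_force: [0.6, -0.3, -1.7]
finger_gap: 27.6
```

Emit:
{"method": "jog_arm", "body": {"increments": [[0,0,0.05,0,0,0,2.2],[0,0,0,0,0,0,2.2]]}}

```text
clock: 14.8
eef_pos: [481.0, 225.5, 179.3]
eef_rot: [-3.142, -0.0, 2.808]
wrist_force: [0.2, -0.3, -1.3]
finger_gap: 27.8
```

```bash
python3 st.py; python3 look.py 6
```

```text
14.8 [480.96 225.49 179.29] [-180.    -0.   160.9] [ 0.15 -0.32 -1.31] [ 0.063 -0.002  0.024] -0.87
14.8 [480.96 225.49 179.29] [-180.    -0.   160.9] 27.83 [ 0.15 -0.32 -1.31] [ 0.063 -0.002  0.024] [ 0.37  0.3   1.63 -0.    1.21 -0.87]
wrist [[280.3, 218.8]]
250 188
scene [[388.1, 149.7]]
358 119
top [[124.3, 255.8]]
94 225
```

View pics/scene6z.png

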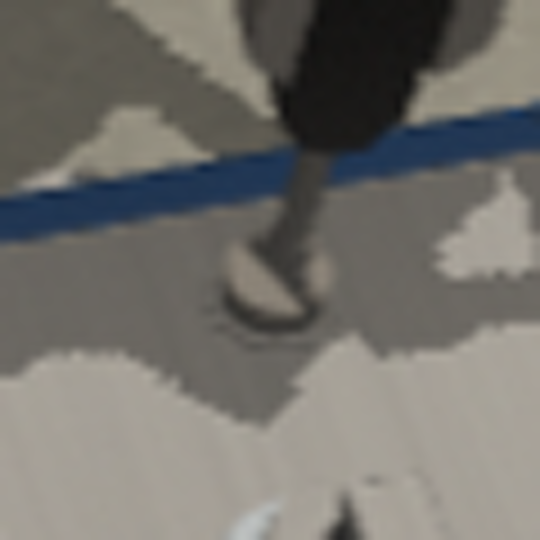

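View pics/wrist6z.png

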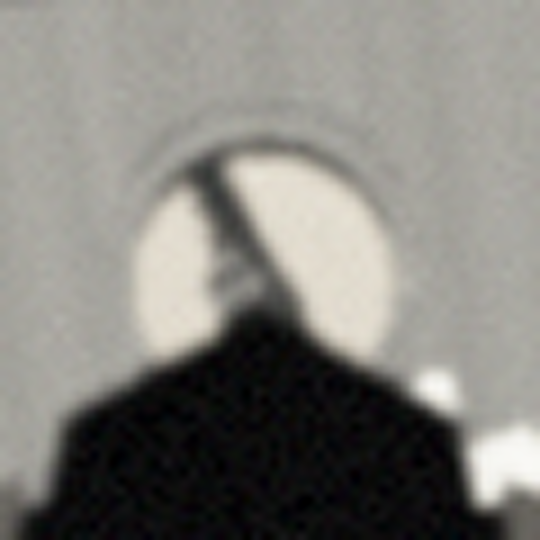

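Emit:
{"method": "jog_arm", "body": {"increments": [[0,0,0.05,0,0,2,2.2],[0,0,0,0,0,4,2.2],[0,0,0,0,0,4,2.2],[0,0,0,0,0,4,2.2],[0,0,0,0,0,4,2.2],[0,0,0,0,0,0,2.2]]}}

```text
clock: 15.7
eef_pos: [481.0, 225.6, 178.8]
eef_rot: [3.141, -0.0, 2.493]
wrist_force: [0.8, 1.3, -2.7]
finger_gap: 27.9
```

```bash
python3 st.py; python3 look.py 7 | tail -1
```

```text
15.7 [480.96 225.63 178.79] [ 1.7999e+02 -1.0000e-02  1.4287e+02] [ 0.79  1.32 -2.71] [0.443 0.057 0.059] -0.55
94 225
```

View pics/wrist7z.png

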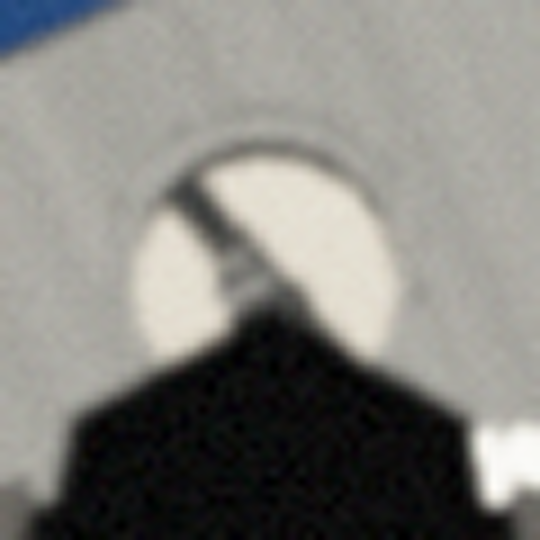

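Emit:
{"method": "jog_arm", "body": {"increments": [[0,0,0,0,0,5,2.2],[0,0,0,0,0,5,2.2],[0,0,0,0,0,5,2.2],[0,0,0,0,0,5,2.2],[0,0,0,0,0,5,2.2],[0,0,0,0,0,5,2.2],[0,0,0,0,0,0,2.2]]}}

```text
clock: 16.73
eef_pos: [480.7, 225.3, 178.6]
eef_rot: [-3.14, 0.0, 1.972]
wrist_force: [-1.8, -0.5, -1.9]
finger_gap: 28.1
```

```bash
python3 st.py; python3 look.py 8 | tail -1
```

```text
16.73 [480.7  225.27 178.62] [-1.7993e+02  1.0000e-02  1.1297e+02] [-1.85 -0.47 -1.9 ] [-0.264  0.57   0.028] -0.03
94 226
```

View pics/wrist8z.png

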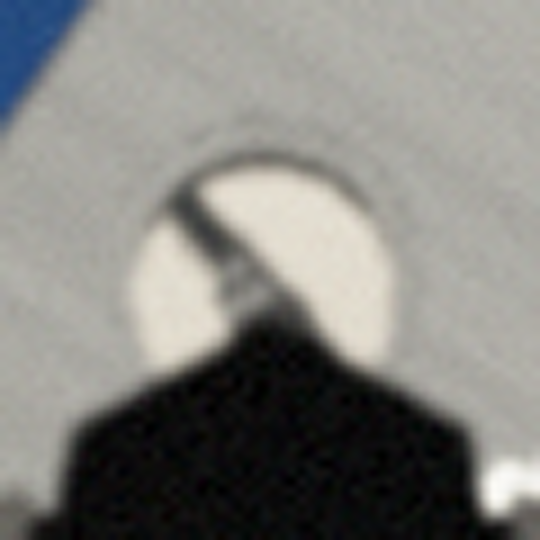

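Emit:
{"method": "jog_arm", "body": {"increments": [[0,0,0,0,0,4,2.2],[0,0,0,0,0,4,2.2],[0,0,0,0,0,4,2.2],[0,0,0,0,0,4,2.2],[0,0,0,0,0,0,2.2]]}}

```text
clock: 17.5
eef_pos: [480.6, 225.2, 178.6]
eef_rot: [-3.14, 0.001, 1.693]
wrist_force: [-4.8, -3.1, -0.9]
finger_gap: 27.9
```

```bash
python3 st.py
```

```text
17.5 [480.58 225.24 178.58] [-1.7992e+02  4.0000e-02  9.6990e+01] [-4.79 -3.15 -0.93] [-0.859  1.332  0.036] 0.25
```

Emit:
{"method": "jog_arm", "body": {"increments": [[0,0,0,0,0,3,2.2],[0,0,0,0,0,0,2.2]]}}

```text
clock: 17.75
eef_pos: [480.5, 225.2, 178.6]
eef_rot: [-3.14, 0.001, 1.641]
wrist_force: [-4.9, -2.2, -0.8]
finger_gap: 27.9
```

```bash
python3 st.py
```

```text
17.75 [480.53 225.22 178.57] [-1.7991e+02  4.0000e-02  9.4020e+01] [-4.93 -2.24 -0.77] [-0.834  1.393  0.051] 0.3
```

Emit:
{"method": "jog_arm", "body": {"increments": [[0,0,0,0,0,3,2.2],[0,0,0,0,0,0,2.2]]}}

```text
clock: 18.0
eef_pos: [480.5, 225.2, 178.5]
eef_rot: [-3.14, 0.001, 1.589]
wrist_force: [-5.3, -3.0, -1.4]
finger_gap: 27.9
```

```bash
python3 st.py
```

```text
18.0 [480.48 225.21 178.53] [-1.799e+02  5.000e-02  9.102e+01] [-5.29 -2.98 -1.43] [-0.859  1.515  0.078] 0.35
```

Emit:
{"method": "jog_arm", "body": {"increments": [[-0.03,-0.05,0,0,0,2,2.2],[0,0,0,0,0,2,2.2],[0,0,0,0,0,0,2.2]]}}

```text
clock: 18.38
eef_pos: [480.3, 225.1, 178.6]
eef_rot: [-3.141, 0.0, 1.517]
wrist_force: [-3.5, -2.7, -4.0]
finger_gap: 28.0
```

```bash
python3 st.py; python3 look.py 9 | tail -1
```

```text
18.38 [480.26 225.1  178.62] [-1.7995e+02  2.0000e-02  8.6910e+01] [-3.53 -2.68 -4.05] [-0.744  1.356  0.07 ] 0.42
94 226
```

View pics/wrist9z.png

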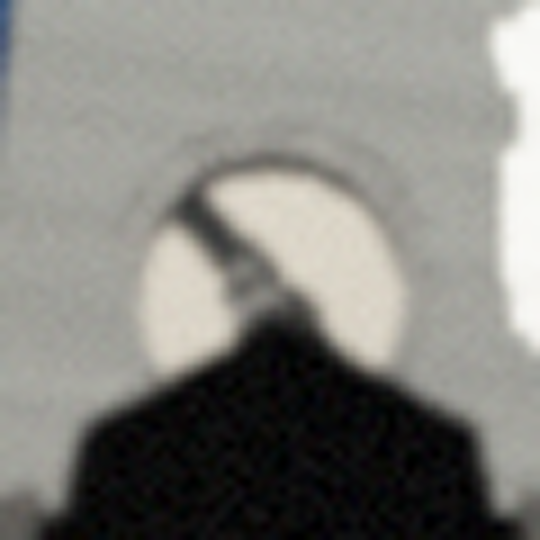

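Emit:
{"method": "jog_arm", "body": {"increments": [[-0.03,-0.04,0,0,0,1.5,2.2],[0,0,0,0,0,1.5,2.2],[0,0,0,0,0,0,2.2]]}}

```text
clock: 18.9
eef_pos: [480.0, 225.0, 178.8]
eef_rot: [-3.141, -0.0, 1.464]
wrist_force: [-3.4, -0.9, -5.7]
finger_gap: 27.6
```

```bash
python3 st.py
```

```text
18.9 [480.04 224.95 178.76] [-179.99   -0.     83.88] [-3.36 -0.85 -5.72] [-0.375  1.015  0.051] 0.48
```

Emit:
{"method": "jog_arm", "body": {"increments": [[0,0,0,0,0,1.5,2.2],[0,0,0,0,0,1.5,2.2],[0,0,0,0,0,0,2.2]]}}

```text
clock: 19.27
eef_pos: [480.0, 224.9, 178.8]
eef_rot: [-3.141, 0.0, 1.411]
wrist_force: [-3.4, -1.4, -6.2]
finger_gap: 28.0
```

```bash
python3 st.py
```

```text
19.27 [479.98 224.94 178.77] [-179.98    0.     80.87] [-3.44 -1.37 -6.19] [-0.349  1.11   0.036] 0.53
```

Emit:
{"method": "jog_arm", "body": {"increments": [[0,0,0,0,0,1.5,2.2],[0,0,0,0,0,1.5,2.2],[0,0,0,0,0,0,2.2]]}}

```text
clock: 19.65
eef_pos: [480.0, 224.9, 178.8]
eef_rot: [-3.141, 0.0, 1.359]
wrist_force: [-4.8, -1.5, -5.6]
finger_gap: 27.7
```

```bash
python3 st.py
```

```text
19.65 [479.97 224.91 178.79] [-1.7998e+02  1.0000e-02  7.7870e+01] [-4.77 -1.46 -5.63] [-0.284  1.262  0.097] 0.58
```

Emit:
{"method": "jog_arm", "body": {"increments": [[0,0,0.03,0,0,1.5,2.2],[0,0,0,0,0,1.5,2.2],[0,0,0,0,0,0,2.2]]}}

```text
clock: 20.02
eef_pos: [480.0, 225.0, 178.7]
eef_rot: [-3.141, 0.0, 1.306]
wrist_force: [-4.7, 0.4, -3.5]
finger_gap: 28.3
```

```bash
python3 st.py
```

```text
20.02 [479.98 224.96 178.68] [-179.99    0.     74.84] [-4.68  0.44 -3.51] [-0.34   1.6    0.054] 0.63
```

Emit:
{"method": "jog_arm", "body": {"increments": [[0,-0.02,0,0,0,1.5,2.2],[0,0,0,0,0,1.5,2.2],[0,0,0,0,0,0,2.2]]}}

```text
clock: 20.4
eef_pos: [479.8, 225.0, 178.6]
eef_rot: [-3.142, 0.0, 1.254]
wrist_force: [-6.1, -0.4, -4.3]
finger_gap: 27.9
```

```bash
python3 st.py; python3 look.py 10 | tail -1
```

```text
20.4 [479.84 224.96 178.63] [-180.      0.     71.83] [-6.09 -0.35 -4.32] [-0.386  1.476  0.096] 0.69
94 226
```

View pics/wrist10z.png

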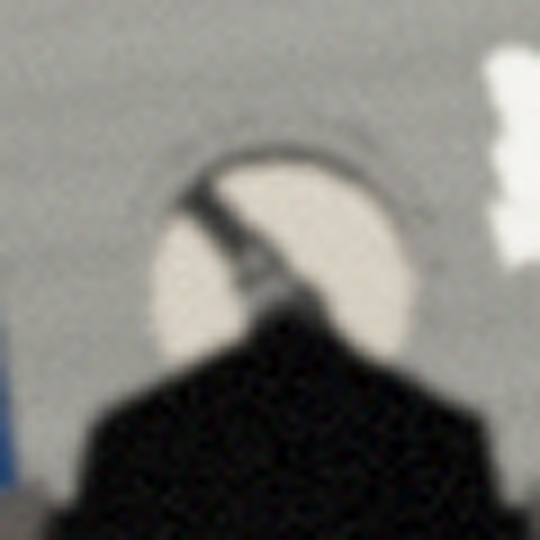

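Emit:
{"method": "jog_arm", "body": {"increments": [[0,0,0,0,0,1.5,2.2],[0,0,0,0,0,1.5,2.2],[0,0,0,0,0,0,2.2]]}}

```text
clock: 20.92
eef_pos: [479.8, 225.0, 178.6]
eef_rot: [-3.141, 0.0, 1.201]
wrist_force: [-5.4, -0.9, -5.4]
finger_gap: 28.4
```

```bash
python3 st.py
```

```text
20.93 [479.81 224.96 178.64] [-179.99    0.     68.83] [-5.39 -0.89 -5.4 ] [-0.368  1.534  0.064] 0.74
```

Emit:
{"method": "jog_arm", "body": {"increments": [[0,0,0,0,0,1.5,2.2],[0,0,0,0,0,1.5,2.2],[0,0,0,0,0,0,2.2]]}}

```text
clock: 21.3
eef_pos: [479.8, 225.0, 178.6]
eef_rot: [-3.141, 0.0, 1.149]
wrist_force: [-5.4, -1.0, -4.5]
finger_gap: 27.9
```

```bash
python3 st.py
```

```text
21.3 [479.77 224.98 178.61] [-1.7999e+02  1.0000e-02  6.5830e+01] [-5.36 -0.97 -4.54] [-0.414  1.558  0.087] 0.79
```

Emit:
{"method": "jog_arm", "body": {"increments": [[0,0,0,0,0,1.5,2.2],[0,0,0,0,0,1.5,2.2],[0,0,0,0,0,0,2.2]]}}

```text
clock: 21.68
eef_pos: [479.7, 225.0, 178.6]
eef_rot: [-3.141, 0.0, 1.097]
wrist_force: [-5.6, -0.8, -4.1]
finger_gap: 27.9
```

```bash
python3 st.py;  python3 look.py 11 | tail -1
```

```text
21.68 [479.74 225.01 178.6 ] [-1.7998e+02  1.0000e-02  6.2830e+01] [-5.55 -0.82 -4.09] [-0.355  1.692  0.085] 0.84
94 226
```

View pics/wrist11z.png

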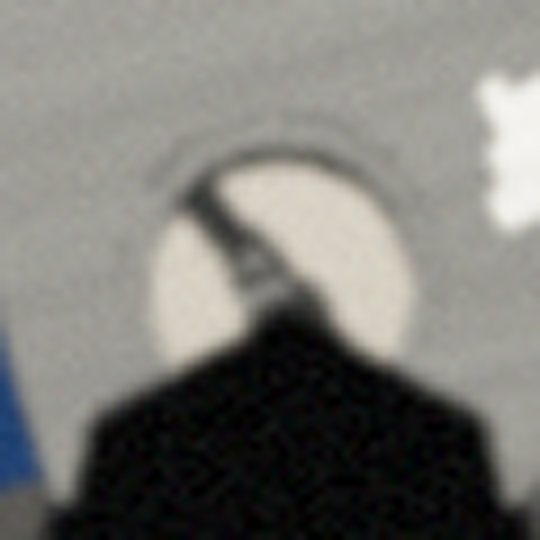

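Emit:
{"method": "jog_arm", "body": {"increments": [[0,0,0,0,0,1.5,2.2],[0,0,0,0,0,1.5,2.2],[0,0,0,0,0,0,2.2]]}}

```text
clock: 22.2
eef_pos: [479.7, 225.0, 178.6]
eef_rot: [-3.141, 0.0, 1.044]
wrist_force: [-5.5, -0.8, -3.8]
finger_gap: 27.8
```

```bash
python3 st.py
```

```text
22.2 [479.7 225.  178.6] [-1.7998e+02  1.0000e-02  5.9830e+01] [-5.48 -0.85 -3.76] [-0.328  1.752  0.041] 0.9
```

Emit:
{"method": "jog_arm", "body": {"increments": [[0,0,0,0,0,1.5,2.2],[0,0,0,0,0,1.5,2.2],[0,0,0,0,0,0,2.2]]}}

```text
clock: 22.58
eef_pos: [479.7, 225.0, 178.6]
eef_rot: [-3.141, 0.0, 0.992]
wrist_force: [-5.6, 0.0, -4.6]
finger_gap: 28.1
```

```bash
python3 st.py
```

```text
22.57 [479.65 225.01 178.56] [-1.7997e+02  2.0000e-02  5.6830e+01] [-5.56  0.01 -4.63] [-0.246  1.769  0.018] 0.95
```

Emit:
{"method": "jog_arm", "body": {"increments": [[0,0,0,0,0,1.5,2.2],[0,0,0,0,0,1.5,2.2],[0,0,0,0,0,0,2.2]]}}

```text
clock: 22.95
eef_pos: [479.6, 225.0, 178.5]
eef_rot: [-3.141, 0.0, 0.94]
wrist_force: [-6.1, -1.4, -3.7]
finger_gap: 27.9
```

```bash
python3 st.py
```

```text
22.95 [479.6  225.04 178.54] [-1.7996e+02  2.0000e-02  5.3840e+01] [-6.05 -1.4  -3.68] [-0.316  1.904  0.117] 1.0
```

Emit:
{"method": "jog_arm", "body": {"increments": [[0,0,0,0,0,1.5,2.2],[0,0,0,0,0,0,2.2]]}}

```text
clock: 23.2
eef_pos: [479.6, 225.0, 178.5]
eef_rot: [-3.141, 0.0, 0.913]
wrist_force: [-6.4, -1.3, -4.8]
finger_gap: 28.0
```

```bash
python3 st.py;python3 look.py 12 | tail -1
```

```text
23.2 [479.59 225.02 178.54] [-1.7996e+02  3.0000e-02  5.2340e+01] [-6.45 -1.3  -4.81] [-0.209  1.959  0.078] 1.03
94 226
```

View pics/wrist12z.png

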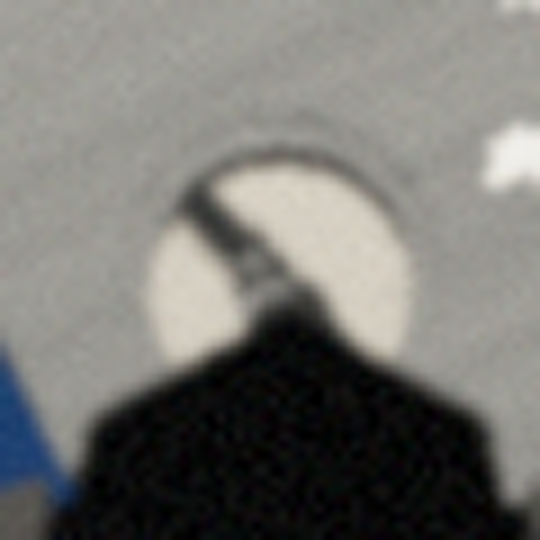

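View pics/scene12z.png

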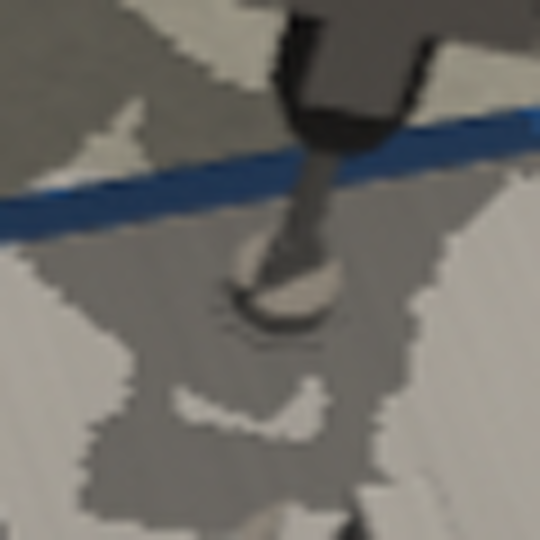

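Emit:
{"method": "jog_arm", "body": {"increments": [[0,0,0,0,0,1.5,2.2],[0,0,0,0,0,0,2.2]]}}

```text
clock: 23.6
eef_pos: [479.6, 225.1, 178.5]
eef_rot: [-3.141, 0.0, 0.887]
wrist_force: [-6.7, -1.3, -4.7]
finger_gap: 28.0
```

```bash
python3 st.py
```

```text
23.6 [479.57 225.06 178.55] [-1.7996e+02  3.0000e-02  5.0840e+01] [-6.72 -1.29 -4.74] [-0.225  1.926  0.145] 1.05
```

Emit:
{"method": "jog_arm", "body": {"increments": [[0,0,0,0,0,1.5,2.2],[0,0,0,0,0,0,2.2]]}}

```text
clock: 23.85
eef_pos: [479.5, 225.1, 178.5]
eef_rot: [-3.141, 0.001, 0.861]
wrist_force: [-7.1, -1.4, -3.9]
finger_gap: 27.9
```

```bash
python3 st.py
```

```text
23.85 [479.54 225.07 178.55] [-1.7996e+02  3.0000e-02  4.9340e+01] [-7.13 -1.37 -3.92] [-0.244  2.002  0.149] 1.08
```

Emit:
{"method": "jog_arm", "body": {"increments": [[0,0,0,0,0,1.5,2.2],[0,0,0,0,0,0,2.2]]}}

```text
clock: 24.1
eef_pos: [479.5, 225.1, 178.5]
eef_rot: [-3.141, 0.001, 0.835]
wrist_force: [-6.6, -1.1, -4.2]
finger_gap: 27.7
```

```bash
python3 st.py
```

```text
24.1 [479.54 225.06 178.53] [-1.7996e+02  3.0000e-02  4.7840e+01] [-6.57 -1.08 -4.21] [-0.165  2.027  0.235] 1.11
```

Emit:
{"method": "jog_arm", "body": {"increments": [[0,0,0,0,0,1.5,2.2],[0,0,0,0,0,0,2.2]]}}

```text
clock: 24.35
eef_pos: [479.5, 225.1, 178.5]
eef_rot: [-3.141, 0.001, 0.809]
wrist_force: [-6.4, -1.8, -4.0]
finger_gap: 27.9
```

```bash
python3 st.py
```

```text
24.35 [479.53 225.08 178.5 ] [-1.7996e+02  3.0000e-02  4.6350e+01] [-6.42 -1.8  -3.96] [-0.21   2.033  0.254] 1.13
```

```bash
python3 look.py 13 | tail -1; python3 - <<'E'
import cv2,numpy as np,pickle
from h import *
# slot line angle in world via wrist: detect dark pixels in upper-left part of head
for k in ["7","8","9","10","11","12","13"]:
    o=pickle.load(open(f"look{k}.pkl","rb")); W=o["wrist"]; g=cv2.GaussianBlur(W["image"].astype(float).mean(2),(0,0),.6)
    cx=250+np.array([15,32]); 
    pts=[]
    for y in np.arange(209.5,216.5,1):   # rows through the slot's far part
        xs=np.arange(268,284); row=g[int(y),268:284]; 
        # darkest dip
        i=row[:12].argmin(); lo=max(i-2,0); w=np.clip(row.max()-10-row[lo:i+3],0,None); pts.append(((xs[lo:i+3]*w).sum()/w.sum(),int(y)))
    P3=np.array([ray_z(W,p,76.2)[:2] for p in pts]); c=P3.mean(0); u,sv,vt=np.linalg.svd(P3-c); a=np.degrees(np.arctan2(vt[0,1],vt[0,0]))%180
    print(k,"yaw",np.degrees(o["s"]["eef_rot"][2]).round(1),"slot",a.round(1),"rel",((a-np.degrees(o["s"]["eef_rot"][2]))%180).round(1),"moved?")
E
```

```text
94 226
7 yaw 142.9 slot 179.0 rel 36.2 moved?
8 yaw 113.0 slot 147.2 rel 34.2 moved?
9 yaw 86.9 slot 120.1 rel 33.2 moved?
10 yaw 71.8 slot 105.1 rel 33.3 moved?
11 yaw 62.8 slot 94.8 rel 32.0 moved?
12 yaw 52.3 slot 85.2 rel 32.9 moved?
13 yaw 46.3 slot 75.2 rel 28.9 moved?
```

View pics/wrist13z.png

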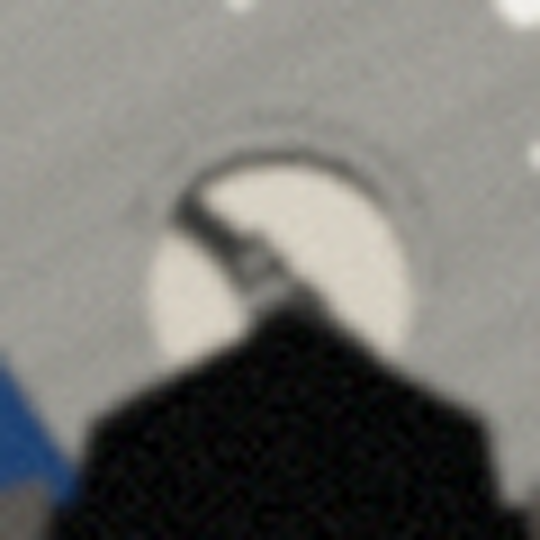

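Emit:
{"method": "jog_arm", "body": {"increments": [[0,0,0,0,0,-2,2.2],[0,0,0,0,0,-2,2.2],[0,0,0,0,0,0,2.2]]}}

```text
clock: 24.88
eef_pos: [479.6, 225.1, 178.5]
eef_rot: [-3.141, 0.001, 0.88]
wrist_force: [-7.2, -0.1, -4.0]
finger_gap: 28.1
```

```bash
python3 st.py
```

```text
24.88 [479.55 225.05 178.54] [-1.7996e+02  3.0000e-02  5.0390e+01] [-7.23 -0.08 -4.02] [-0.204  1.999  0.139] 1.06
```

Emit:
{"method": "jog_arm", "body": {"increments": [[0,0,0,0,0,-2,2.2],[0,0,0,0,0,0,2.2]]}}

```text
clock: 25.12
eef_pos: [479.6, 225.0, 178.5]
eef_rot: [-3.141, 0.0, 0.914]
wrist_force: [-6.3, 0.4, -3.2]
finger_gap: 27.7
```

```bash
python3 st.py
```

```text
25.12 [479.6  225.04 178.54] [-1.7996e+02  2.0000e-02  5.2390e+01] [-6.31  0.41 -3.2 ] [-0.293  1.97   0.1  ] 1.03
```

Emit:
{"method": "jog_arm", "body": {"increments": [[0,0,0,0,0,-2,2.2],[0,0,0,0,0,-2,2.2],[0,0,0,0,0,0,2.2]]}}

```text
clock: 25.5
eef_pos: [479.7, 225.0, 178.6]
eef_rot: [-3.141, 0.0, 0.984]
wrist_force: [-5.8, -1.1, -3.7]
finger_gap: 27.8
```

```bash
python3 st.py
```

```text
25.5 [479.7  225.   178.61] [-1.7998e+02  1.0000e-02  5.6380e+01] [-5.84 -1.11 -3.73] [-0.309  1.774  0.025] 0.96
```

Emit:
{"method": "jog_arm", "body": {"increments": [[0,0,0,0,0,-2,2.2],[0,0,0,0,0,0,2.2]]}}

```text
clock: 25.75
eef_pos: [479.8, 225.0, 178.7]
eef_rot: [-3.142, 0.0, 1.019]
wrist_force: [-4.8, -1.2, -4.3]
finger_gap: 27.6
```

```bash
python3 st.py;python3 look.py 14 | tail -1
```

```text
25.75 [479.82 224.97 178.67] [-180.      0.     58.38] [-4.8  -1.19 -4.28] [-0.382  1.625 -0.005] 0.92
94 226
```

View pics/wrist14z.png

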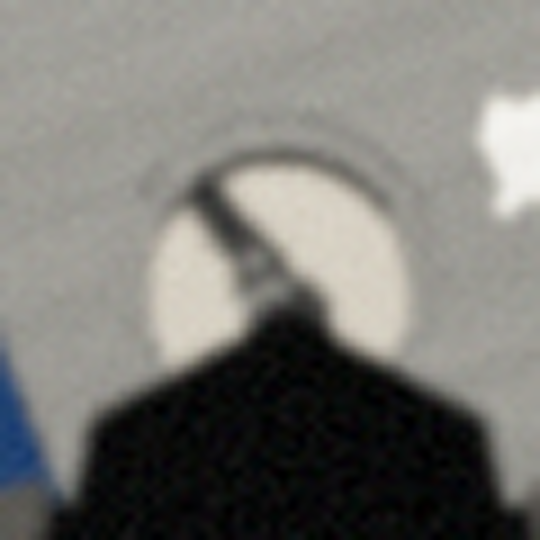

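Emit:
{"method": "jog_arm", "body": {"increments": [[-0.02,-0.03,0,0,0,0,2.2],[0,0,0,0,0,0,2.2]]}}

```text
clock: 26.15
eef_pos: [479.7, 225.0, 178.8]
eef_rot: [3.141, -0.0, 1.019]
wrist_force: [-4.2, -1.3, -3.5]
finger_gap: 27.9
```

```bash
python3 st.py
```

```text
26.15 [479.66 225.01 178.8 ] [ 1.7998e+02 -3.0000e-02  5.8380e+01] [-4.15 -1.31 -3.49] [-0.366  1.28   0.025] 0.92
```

Emit:
{"method": "jog_arm", "body": {"increments": [[0,0,-0.1,0,0,0,2.2],[0,0,-0.1,0,0,0,2.2]]}}

```text
clock: 26.4
eef_pos: [479.7, 225.0, 180.8]
eef_rot: [3.141, -0.001, 1.019]
wrist_force: [-2.4, -0.3, -3.7]
finger_gap: 27.6
```

```bash
python3 st.py
```

```text
26.4 [479.73 225.04 180.8 ] [ 1.7998e+02 -4.0000e-02  5.8390e+01] [-2.38 -0.25 -3.73] [-0.119  0.824  0.005] 0.92
```

Coming free; lifting out and looking.

Emit:
{"method": "jog_arm", "body": {"increments": [[0,0,-0.2,0,0,0,2.2],[0,0,-0.3,0,0,0,2.2],[0,0,-0.8,0,0,0,2.2],[0,0,-1.5,0,0,0,2.2],[0,0,-1.5,0,0,0,2.2],[0,0,-1.5,0,0,0,2.2],[0,0,0,0,0,0,2.2],[0,0,0,0,0,0,2.2]]}}

```text
clock: 27.4
eef_pos: [479.4, 224.9, 238.1]
eef_rot: [-3.141, 0.0, 1.019]
wrist_force: [-0.7, -0.1, -1.9]
finger_gap: 27.7
```

```bash
python3 st.py;python3 look.py 15
```

```text
27.4 [479.35 224.91 238.14] [-1.7998e+02  3.0000e-02  5.8400e+01] [-0.66 -0.13 -1.87] [-0.074  0.156 -0.003] 0.92
27.4 [479.35 224.91 238.14] [-1.7998e+02  3.0000e-02  5.8400e+01] 27.68 [-0.66 -0.13 -1.87] [-0.074  0.156 -0.003] [0.37 0.25 1.56 0.   1.33 0.92]
wrist [[277.7, 218.3]]
247 188
scene [[393.1, 131.1]]
363 101
top [[112.3, 252.3]]
82 222
```

View pics/wrist15z.png

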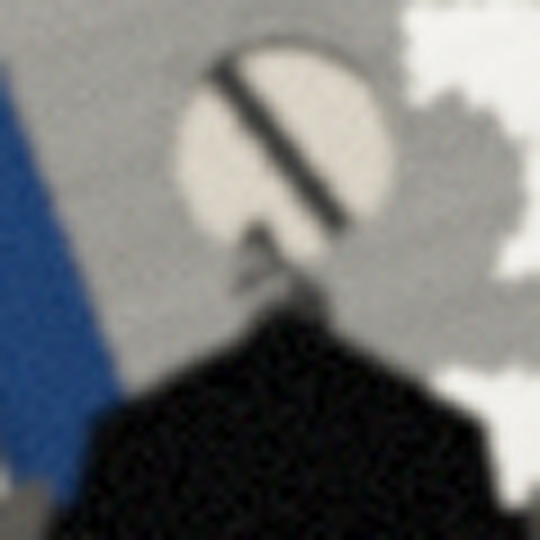

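View pics/scene15.png

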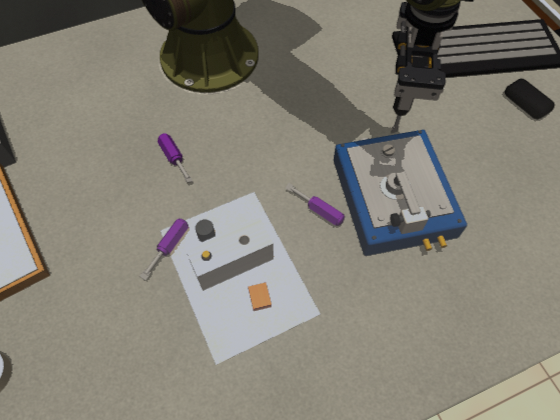

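```bash
python3 - <<'E'
from h import *
import pickle
z=lambda x,y,c: ((x+.5)/9-.5+c[0],(y+.5)/9-.5+c[1])
for k in "4 6 9 12 14 15".split():
    o=pickle.load(open(f"look{k}.pkl","rb")); s=o["s"]; Rm,t,K=P(o["wrist"]); Rt=R.from_euler("xyz",s["eef_rot"]).as_matrix()
    print(k,(Rt.T@(-Rm.T@t-s["eef_pos"])).round(2),R.from_matrix(Rt.T@Rm.T).as_rotvec(degrees=True).round(2),K[0,2].round(2))
o=pickle.load(open("look15.pkl","rb"))
a,b=[ray_z(o["wrist"],z(*q,(247,188)),76) for q in [(222,75),(345,222)]]; d=b-a; print(a,b,np.degrees(np.arctan2(d[1],d[0]))%180)
E
```

```text
4 [  68.93   -1.09 -158.34] [-10.86 -10.98  89.57] 278.65
6 [  68.78   -1.03 -158.35] [-10.88 -10.98  89.57] 278.65
9 [ 6.8060e+01  6.0000e-02 -1.5835e+02] [-10.97 -10.9   89.58] 278.65
12 [  68.27    0.66 -158.34] [-10.96 -10.84  89.59] 278.65
14 [  68.21    0.57 -158.31] [-10.96 -10.86  89.59] 278.65
15 [  68.2     0.57 -158.35] [-10.97 -10.85  89.59] 278.65
[478.40876907 235.89761649  76.        ] [481.31054815 214.27316701  76.        ] 97.6428488893205
```

```bash
python3 - <<'E'
from cell import *
from h import *
plan([550.1,-120.7,239],125.4,read_state(),n=11)
E
```

```text
tool shift cm [-25.728  24.133  -0.095] rows 11 per row [-2.339  2.194 -0.009] turn z -67.0
```

Emit:
{"method": "jog_arm", "body": {"increments": [[-1.2,1.1,0,0,0,0,2.2],[-2.4,2.2,0,0,0,0,2.2],[-2.4,2.3,0,0,0,0,2.2],[-2.4,2.3,0,0,0,0,2.2],[-2.4,2.3,0,0,0,0,2.2],[-2.4,2.3,0,0,0,0,2.2],[-2.4,2.3,0,0,0,0,2.2],[-2.4,2.3,0,0,0,0,2.2],[-2.4,2.3,0,0,0,0,2.2],[-2.4,2.2,0,0,0,0,2.2],[-1.9,1.5,0,0,0,0,2.2],[-1.0,1.0,0,0,0,0,2.2],[0,0,0,0,0,-8,2.2],[0,0,0,0,0,-10,2.2],[0,0,0,0,0,-10,2.2],[0,0,0,0,0,-10,2.2],[0,0,0,0,0,-10,2.2],[0,0,0,0,0,-10,2.2],[0,0,0,0,0,-9,2.2],[0,0,0,0,0,0,2.2]]}}

```text
clock: 30.05
eef_pos: [550.0, -120.3, 238.5]
eef_rot: [-3.142, -0.0, 2.188]
wrist_force: [-0.4, -0.3, -1.5]
finger_gap: 27.7
```

Emit:
{"method": "jog_arm", "body": {"increments": [[0,0,0,0,0,0,2.2],[0,0,0,0,0,0,2.2]]}}

```text
clock: 30.3
eef_pos: [550.1, -120.2, 238.5]
eef_rot: [-3.142, -0.0, 2.187]
wrist_force: [0.1, 0.1, -1.7]
finger_gap: 27.9
```

```bash
python3 st.py;python3 look.py 16
```

```text
30.3 [ 550.12 -120.22  238.53] [-180.     -0.    125.29] [ 0.11  0.05 -1.71] [-0.14   0.01   0.008] -0.9
30.3 [ 550.12 -120.22  238.53] [-180.     -0.    125.29] 27.87 [ 0.11  0.05 -1.71] [-0.14   0.01   0.008] [-0.28  0.32  1.47 -0.    1.35 -0.9 ]
wrist [[279.5, 218.1]]
249 188
scene [[241.1, 223.7]]
211 193
top [[322.1, 183.8]]
292 153
```

View pics/wrist16z.png

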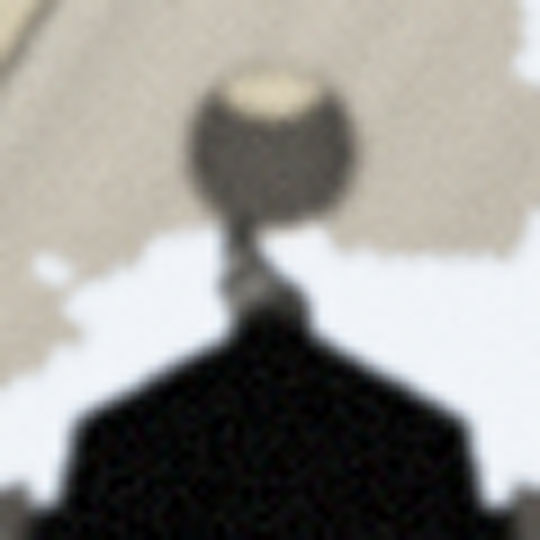

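View pics/scene16z.png

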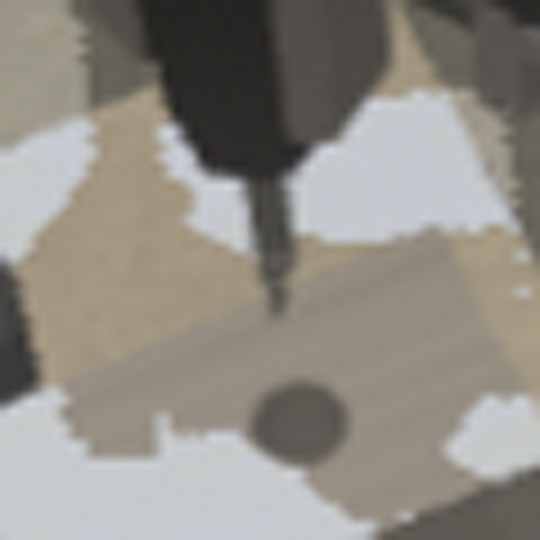

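Emit:
{"method": "jog_arm", "body": {"increments": [[-0.04,-0.03,1,0,0,0,2.2],[0,0,2,0,0,0,2.2],[0,0,1.5,0,0,0,2.2],[0,0,0.7,0,0,0,2.2],[0,0,0,0,0,0,2.2]]}}

```text
clock: 31.08
eef_pos: [550.1, -120.7, 186.3]
eef_rot: [-3.141, -0.0, 2.189]
wrist_force: [-0.8, -0.7, -1.5]
finger_gap: 27.8
```

```bash
python3 look.py 17
```

```text
31.075 [ 550.07 -120.7   186.25] [-1.7998e+02 -3.0000e-02  1.2540e+02] 27.76 [-0.81 -0.74 -1.46] [-0.065  0.007  0.028] [-0.28  0.37  1.53  0.    1.24 -0.9 ]
wrist [[279.6, 218.2]]
249 188
scene [[242.8, 237.2]]
212 207
top [[319.9, 192.0]]
289 162
```

View pics/wrist17z.png

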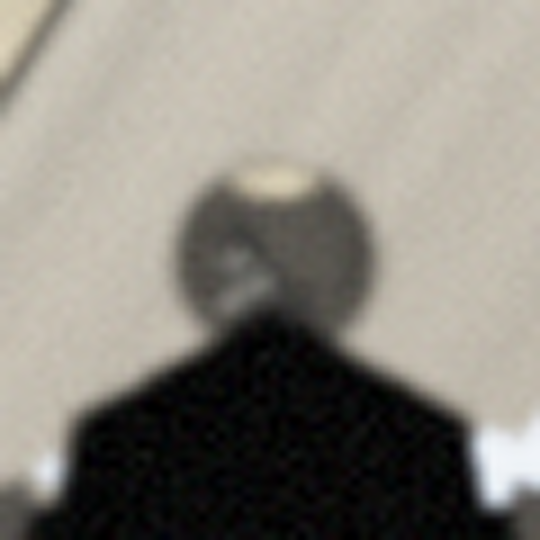

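View pics/scene17z.png

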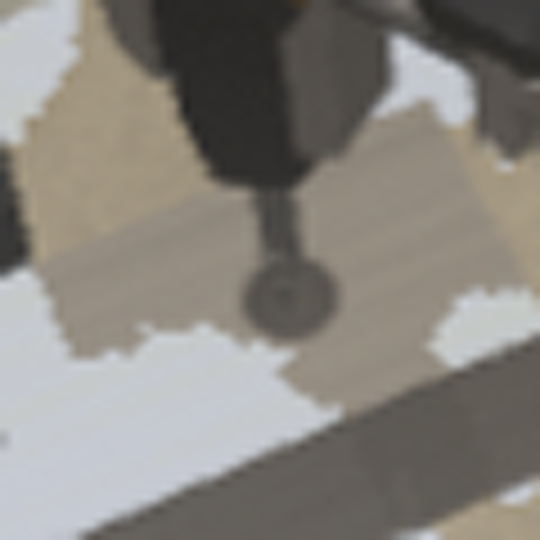

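Emit:
{"method": "jog_arm", "body": {"increments": [[0,0,0.4,0,0,0,2.2],[0,0,0.4,0,0,0,2.2],[0,0,0.2,0,0,0,2.2]]}}

```text
clock: 31.6
eef_pos: [550.0, -120.7, 176.2]
eef_rot: [-3.141, -0.0, 2.189]
wrist_force: [0.1, 0.6, -0.8]
finger_gap: 27.8
```

Emit:
{"method": "jog_arm", "body": {"increments": [[0,0,0.2,0,0,0,2.2],[0,0,0.2,0,0,0,2.2],[0,0,0.2,0,0,0,2.2]]}}

```text
clock: 31.98
eef_pos: [550.1, -120.7, 170.4]
eef_rot: [3.142, 0.0, 2.189]
wrist_force: [-0.4, -0.1, -1.1]
finger_gap: 28.2
```

```bash
python3 st.py
```

```text
31.98 [ 550.14 -120.73  170.43] [180.    0.  125.4] [-0.41 -0.06 -1.06] [-0.042  0.011 -0.043] -0.9
```

In the hole (tip below the mouth, no contact force). Lowering on.

Emit:
{"method": "jog_arm", "body": {"increments": [[0,0,0.6,0,0,0,2.2],[0,0,1,0,0,0,2.2],[0,0,1,0,0,0,2.2],[0,0,1,0,0,0,2.2],[0,0,0.7,0,0,0,2.2],[0,0,0.5,0,0,0,2.2],[0,0,0.3,0,0,0,2.2],[0,0,0,0,0,0,2.2]]}}

```text
clock: 32.98
eef_pos: [550.1, -120.7, 119.5]
eef_rot: [-3.142, -0.0, 2.189]
wrist_force: [0.4, -0.1, -2.2]
finger_gap: 27.9
```

Emit:
{"method": "jog_arm", "body": {"increments": [[0,0,0.1,0,0,0,2.2],[0,0,0,0,0,0,2.2]]}}

```text
clock: 33.22
eef_pos: [550.2, -120.8, 118.7]
eef_rot: [3.141, 0.0, 2.189]
wrist_force: [0.3, 0.8, -1.4]
finger_gap: 27.8
```

```bash
python3 st.py
```

```text
33.23 [ 550.16 -120.75  118.68] [1.7999e+02 1.0000e-02 1.2540e+02] [ 0.25  0.75 -1.35] [-0.007  0.041 -0.016] -0.9
```

Emit:
{"method": "jog_arm", "body": {"increments": [[0,0,0.08,0,0,0,2.2],[0,0,0,0,0,0,2.2]]}}

```text
clock: 33.48
eef_pos: [550.1, -120.7, 117.7]
eef_rot: [-3.142, -0.0, 2.189]
wrist_force: [-0.1, -0.7, -2.0]
finger_gap: 27.7
```

Emit:
{"method": "jog_arm", "body": {"increments": [[0,0,0.06,0,0,0,2.2],[0,0,0,0,0,0,2.2]]}}

```text
clock: 33.72
eef_pos: [550.1, -120.7, 117.1]
eef_rot: [-3.141, -0.0, 2.189]
wrist_force: [-0.2, 0.3, -1.4]
finger_gap: 28.0
```

Emit:
{"method": "jog_arm", "body": {"increments": [[0,0,0.04,0,0,0,2.2],[0,0,0,0,0,0,2.2]]}}

```text
clock: 33.98
eef_pos: [550.1, -120.7, 116.7]
eef_rot: [-3.142, -0.0, 2.189]
wrist_force: [-0.8, -1.0, -1.0]
finger_gap: 27.8
```

Emit:
{"method": "jog_arm", "body": {"increments": [[0,0,0.04,0,0,0,2.2],[0,0,0,0,0,0,2.2]]}}

```text
clock: 34.22
eef_pos: [550.2, -120.7, 116.5]
eef_rot: [3.141, 0.0, 2.189]
wrist_force: [-0.1, -0.8, 0.5]
finger_gap: 27.8
```

Emit:
{"method": "jog_arm", "body": {"increments": [[0,0,0,0,0,0,3.2],[0,0,0,0,0,0,5],[0,0,0,0,0,0,7],[0,0,0,0,0,0,9],[0,0,0,0,0,0,9],[0,0,0,0,0,0,9]]}}

```text
clock: 34.98
eef_pos: [550.1, -120.7, 116.3]
eef_rot: [-3.142, 0.0, 2.189]
wrist_force: [-0.2, 0.3, -0.2]
finger_gap: 78.3
```

```bash
python3 look.py 18
```

```text
34.975 [ 550.12 -120.71  116.35] [-180.     0.   125.4] 78.35 [-0.16  0.29 -0.2 ] [-0.095  0.009 -0.025] [-0.28  0.44  1.6  -0.    1.1  -0.9 ]
wrist [[279.5, 218.1]]
249 188
scene [[245.2, 253.1]]
215 223
top [[317.0, 201.5]]
287 171
```

View pics/wrist18.png

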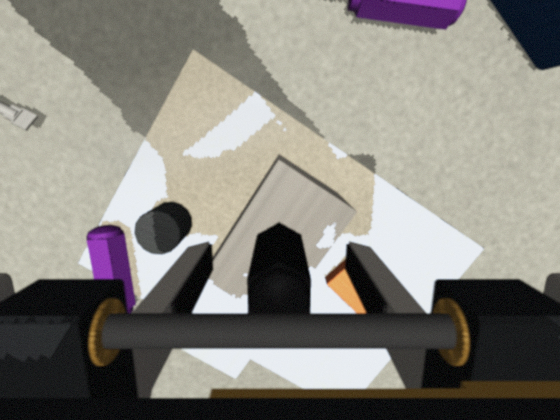

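The handle stands at (279,270), clear of both fingers. Retreating upward, then a look at the end state from the fixed cameras.

Emit:
{"method": "jog_arm", "body": {"increments": [[0,0,-1,0,0,0,9],[0,0,-2,0,0,0,9],[0,0,-3,0,0,0,9],[0,0,-3,0,0,0,9],[0,0,-3,0,0,0,9],[0,0,-2,0,0,0,9],[-2,0,0,0,0,0,9],[-4,0,0,0,0,0,9],[-4,0,0,0,0,0,9],[-4,0,0,0,0,0,9],[-2,0,0,0,0,0,9],[0,0,0,0,0,0,9]]}}

```text
clock: 36.62
eef_pos: [642.8, -251.9, 256.1]
eef_rot: [-3.141, -0.0, 2.188]
wrist_force: [-0.4, 1.1, -0.4]
finger_gap: 90.4
```

```bash
python3 look.py 19; python3 - <<'E'
import cv2
a=cv2.imread("pics/scene19.png")
cv2.imwrite("pics/s19r.png",cv2.resize(a[190:300,180:290],None,fx=5,fy=5,interpolation=2))
cv2.imwrite("pics/s19s.png",cv2.resize(a[120:250,325:470],None,fx=4,fy=4,interpolation=2))
E
```

```text
36.625 [ 642.84 -251.88  256.12] [-1.7999e+02 -2.0000e-02  1.2534e+02] 90.4 [-0.44  1.14 -0.43] [-0.091  0.036 -0.002] [-0.43  0.61  1.01 -0.    1.52 -1.04]
wrist [[279.6, 218.2]]
249 188
scene [[184.2, 295.8]]
154 265
top [[395.0, 117.1]]
364 87
```

View pics/s19r.png

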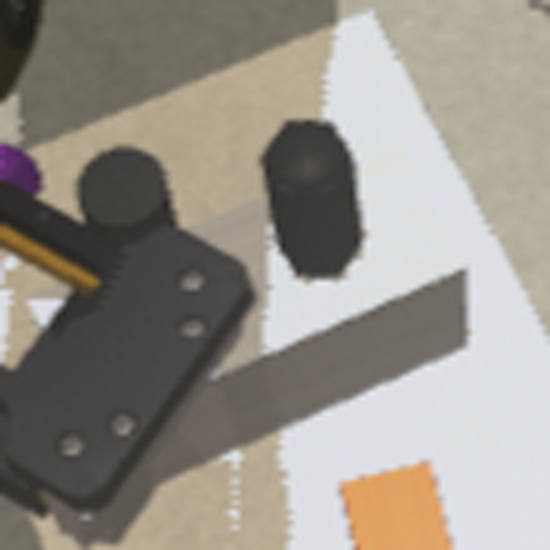

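View pics/s19s.png

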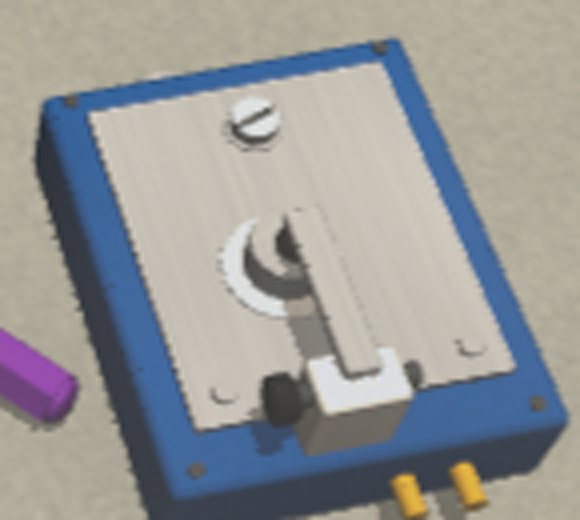

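View pics/top19.png

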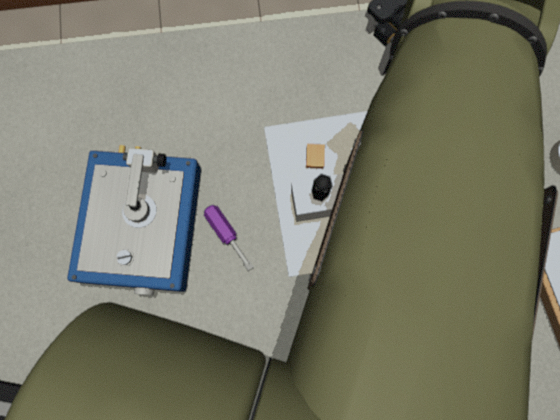

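The scene view shows the screwdriver seated as it was at the start, at (242,228). The screw slot is now turned about 92° and the samples are where they were. Handing in.

```bash
python3 -c "
from cell import *
print(sign_off())"
```

```text
the job is handed in; nothing more can be done
None
```

The retaining screw is turned home as far as I can tell, and the screwdriver is back in its hole in the block. I handed the job in at about 37 s; `sign_off` gave no verdict.

- **Engaging the slot:** I rested the blade on the screw head with about 2–3 N and turned it until it dropped in, then lowered it about 3.5 mm into the slot.
- **Turning home:** I turned the screw clockwise about 92° (1.6 rad). The torque then rose from about 0.06 to 0.25 N m while the slot stopped following the blade. I took that as the stop, backed off until the torque was zero, and lifted out.
- **Putting back:** The screwdriver is seated at the same height I gripped it at. In the last scene picture it stands exactly where it started.

**Last checks:** The slot stayed at about 98° from the stop until after I had backed off and lifted out. The disc, the copper block and the dark cylinder look unmoved in the last scene picture. The gripper ended up clear of everything.

**What disagreed:**
- The cameras differed by 2–5 mm, so I averaged them and went by force for the last few millimetres.
- While turning, there was an unplanned side force of up to about 7 N on the blade, and about 5 N pulling down. I could only partly relieve it by shifting the arm.
- The three purple look-alike screwdrivers stood upright in the first pictures and had already tipped over by my next look, before I gripped anything. I did not see why; they are still on the bench.
- I could not measure the screw head's final height. "Fully home" rests on the torque rise and the slot no longer turning.

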